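# Stand the survey meter on its kickstand for the record photo

## Robot

A 6-joint arm with a two-finger parallel gripper is mounted at the origin on the work surface. World frame = base frame: x ahead of the robot, y to its left, z up, the work surface at z = 0. Lengths are in m, angles in rad, forces in N, time in s.
With the tool pointing down it reaches from about 0.425 to 0.95 m from the base axis. Payload 3.5 kg.
Tool frame: the origin (TCP) lies on the mounting face of the last link; the fingertips stand 173 mm ahead of it and the grasp point (between the pads) lies 155 mm ahead of it; z points along the fingers, x is the direction in which the jaws open and shut, and the axes are right-handed (so a half turn about z gives the same grasp; the last joint's range is limited). The gripper opens to 85 mm and grips with 20 to 120 N. Pads are 22 mm wide; open, the fingers measure 114 mm over their backs; the gripper's body (76 mm by 85 mm) begins 54 mm behind the grasp point. The pads swing forward as they close: fully open they stand 13 mm farther back than shut.
Start: joints at [-1.468, 0.286, 1.577, -0, 1.279, -0.15], TCP at [0.169, -0.654, 0.405] pointing down, gripper open.
Joint ranges: [-2.77, 2.77], [-0.9, 2.22], [0.21, 2.48], [-1.53, 4.67], [0.24, 2.81], [-2.84, 2.84]. Speed limits (rad/s): [2.79, 2.79, 3.14, 3.14, 3.14, 3.14].

## Interface

Orientations are given as a unit quaternion [x, y, z, w].
In Python, from plant import get_state, read_camera, sign_off gives the robot as it stands.
- The arm moves only by the shell command python3 -m jog 'ROWS' [FORCE]. ROWS is JSON, a list of rows, each an object of numbers: "grip": the closure, from 0 (fully open) to 1 (shut); "x", "y", "z": the shift along the tool's x, y, z in mm; "rx", "ry", "rz": the turn, a rotation vector about the tool's x, y, z in degrees. A call has 1 to 8 rows; each row shifts and turns the commanded pose from where the row before left it, along the tool's axes as they then stand; what a row does not reach is not made up. A row lasts 1/12 s, in which the tool goes at most 41.7 mm and 7.16 degrees, less where a joint would pass 70% of its speed; a pose out of reach is approached as far as the arm can. A call with a gripper value outside its range is refused whole. The fingers move at their own pace and stop on an object; FORCE is the grip in N (left out, the last holds). Time passes only in rows, so rows that do not move let the fingers close. It gives the time, the measured TCP pose, the force and the opening at its end, in the units of the state.
- get_state(): the state, without advancing time (a new reading comes with each control period).
- read_camera(name): name is "scene" or "side" or "wrist"; returns a dict with "frame" (400x640x3 uint8, red, green, blue), "intrinsics" (3x3 intrinsics, pixels), "k1" (the pictures are not rectified: a ray, as slopes to the right and down, at radius r is drawn at 1 + k1 r^2 times it, then the intrinsics apply), "R" (3x3) and "t" (3): a world point X has camera coordinates R X + t. Camera axes: x right, y down, z forward; pixel columns grow to the right and rows downward; lengths in m; the calibration is good to about 2 mm. A picture is of the moment at which its call begins. There is no depth.
- sign_off(): hands the job in, once; it reports no verdict.
The state is a dict: "time": time; "qpos": joint angles; "dq": joint speeds; "joint_efforts": joint torques, N m; "eef_pos": TCP position; "tcp_rot": TCP orientation; "contact_force": force on the tool from outside, world axes, zero at the start; "wrist_torque": the same for the moment, N m; "opening": opening from 0.0 (shut) to 1.0 (fully open).
Only numpy, scipy, OpenCV 4.12 (cv2) and the standard library are available. Lean on these libraries where they do the work, as an engineer would, in place of code of your own. Each camera call takes 0.05 s, during which the arm holds its last target.

## Task

Get the handheld meter ready for the record photograph: it lies face down on the bench, so swing the folding leg on its back all the way out to its stop, then pick the meter up and stand it upright on that leg on the black photo mat, beside the tin, with its screen turned squarely towards the camera lens. Set it down without dropping it, leave it standing steady with base and leg on the mat, and do not disturb the tin, the tape roll, the scissors or the knife.

Things in the scene. Friction and masses are not known exactly. Their poses are not given: they have to be found in the camera images.
- meter: grey handheld meter, black rubber ends, lying face down: wedge 154 mm long, 60 wide (flat sides), 28 thick at the bottom end, 45 at the top end; 0.35 kg. Origin: middle of the face. x along the face to the top end (ends at x = -77, +77 mm), y across, z out of the back (face z = 0; back plane z = 28 at x = -63, rising 0.125 rad to the top). Centre of mass about x = 1, z = 20 mm
- screen (a point): middle of the meter's screen (black frame 50 x 50 mm on the face, at x = +26, y = 0, z = 0 in the meter's frame); it looks along the meter's -z. When the meter stands on its fully opened leg, its x points up, leaning 0.14 rad backwards, to the side of the back
- leg (a joint): angle of the leg on the meter's back, rad: 0 = folded flat on the back, 0.70 = fully open at its stop; starts at 0 to 0.2. Growing angle lifts the foot off the back. A friction hinge (0.04 N m, about 0.4 N at the foot) keeps the leg where it is left
- leg_hinge (a point): hinge axis of the leg, on the meter's back at x = +29, y = 0, z = +45 mm in the meter's frame; it runs along the meter's y. Steel barrel 9 mm thick, 40 mm long, between two black lugs that stand 8 mm off the back and end 3 mm inside the meter's sides
- leg_foot (a point): centre of the leg's rubber foot, a round bar 12 mm thick, 36 mm long along the meter's y, 105 mm from the hinge axis; between them a black plate 30 mm wide, 4 mm thick. Folded, it lies over the meter's bottom end at x = -75, z = +32 mm in the meter's frame, with free room beside both its ends down to z = 24 mm
- meter_base (a point): axis of the round rubber bar (radius 14 mm, along the meter's y) that forms the meter's bottom end, at x = -63, y = 0, z = +14 mm in the meter's frame; 14 mm above whatever it stands on. Being round, it does not stand without the leg
- mat: black rubber photo mat fixed to the bench, 240 mm along its x, 340 mm along its y, 3 mm thick, thin white line near the border. Origin: centre of its underside; x points to the camera's side, z up
- camera_lens (a point): centre of the front glass of the camera on a low tripod beyond the mat, 126 mm above the bench; fixed
- tin: round metal specimen tin with lid, 72 mm across, 68 mm high, standing on the mat, somewhere along the middle of its y. Origin: centre of its underside. Bystander
- tape: roll of brown packing tape lying flat on the bench, 110 mm across, 48 mm high; origin: centre of its underside. It lies on the other side of the mat from the meter. Bystander
- scissors: scissors with orange handles lying flat, 200 mm long, 10 mm high. Origin: near the pivot. Bystander
- knife: black utility knife lying flat, 170 mm long, 22 mm high. Origin: centre of its underside. Bystander
Things that resemble listed ones, but are neither listed nor needed, are in the scene too. There is more than one size of the meter; the one meant has the size given above.

How it is judged:
On the way, in this order (a step that is already met when the one before it is completed fails the run):
1. the leg is swung out to its stop (0.62 rad or more) (value of joint leg above 0.62 rad), for 0.2 s.
2. the meter is raised upright (within 0.35 rad) with the leg still open (angle between meter's own x axis and vertical below 0.35 rad and value of joint leg above 0.6 rad), for 0.2 s.
At the end, for the whole second after the job is handed in: meter still, on its leg (open 0.6 rad or more), leaning back 0.06 to 0.24 rad; middles of base bar and leg foot down on the mat, inside its outline; lens in front of the screen, at most 60 mm aside of the meter's middle plane (about 15 degrees); the four bystanders within 20 mm of their places (value of joint leg above 0.6 rad and angle between meter's own x axis and vertical between 0.06 and 0.24 rad and height (world z) of meter_base below 0.022 m and height (world z) of leg_foot below 0.014 m and x of meter_base in the frame of mat between -0.12 and 0.12 m and y of meter_base in the frame of mat between -0.17 and 0.17 m and x of leg_foot in the frame of mat between -0.12 and 0.12 m and y of leg_foot in the frame of mat between -0.17 and 0.17 m and z of camera_lens in the frame of meter below -0.1 m and y of camera_lens in the frame of meter between -0.06 and 0.06 m and linear speed of meter below 0.02 m/s and angular speed of meter below 0.1 rad/s and distance of each of tin, tape, scissors, knife from where it was at the start of the episode below 0.02 m); the robot touches nothing.
It fails at once if the tin is knocked over or pushed away (distance of tin from where it was at the start of the episode above 0.02 m or angle between tin's own z axis and vertical above 0.5 rad).
It fails at once if the tape roll, the scissors or the knife is disturbed (distance of any of tape, scissors, knife from where it was at the start of the episode above 0.02 m).
It fails at once if the meter is dropped or banged onto the mat (over 35 N) (contact force between meter and mat above 35 N).
It also fails if it takes over 58 s, if anything falls off the work surface, if the arm or the gripper's body presses on something with over 40 N, if the wrist force passes 120 N, or if a joint passes its speed limit or range.

## Working session

There is one attempt and no reset: what is moved stays moved. The work goes in short steps, Python scripts to look and compute and a shell command to move; the robot and the scene stay as the last step left them, time stands still between calls to the robot, and variables do not carry over. Pictures are saved under pics/ and viewed, and the job is handed in when it is done.

```bash
ls; mkdir -p pics; cat > h.py <<'E'
import numpy as np, cv2, json
from plant import get_state, read_camera
from scipy.spatial.transform import Rotation as Rn
def shot(name,fn):
    c=read_camera(name); cv2.imwrite('pics/'+fn,c['frame'][:,:,::-1]); 
    np.savez('pics/'+fn+'.npz',K=c['intrinsics'],k1=c['k1'],R=c['R'],t=c['t']); return c
def load(fn):
    d=np.load('pics/'+fn+'.npz'); return {'intrinsics':d['K'],'k1':float(d['k1']),'R':d['R'],'t':d['t']}
def dist(c): return np.array([c['k1'],0,0,0,0],float)
def proj(c,X):
    X=np.atleast_2d(np.array(X,float)); p,_=cv2.projectPoints(X,cv2.Rodrigues(np.array(c['R'],float))[0],np.array(c['t'],float),np.array(c['intrinsics'],float),dist(c)); return p[:,0]
def ray(c,uv):
    p=cv2.undistortPoints(np.array(uv,float).reshape(-1,1,2),np.array(c['intrinsics'],float),dist(c))[:,0]
    R=np.array(c['R']); o=-R.T@np.array(c['t']); d=np.c_[p,np.ones(len(p))]@R; return o,d
def onz(c,uv,z):
    o,d=ray(c,uv); return o+d*((z-o[2])/d[:,2:3])
def st():
    s=get_state(); return s
E
python3 - <<'E'
from h import *
for n in ['scene','side','wrist']:
    c=shot(n,n+'0.png'); print(n,-np.array(c['R']).T@np.array(c['t']),c['k1'],np.array(c['intrinsics'])[0,0])
s=st();print(s)
E
```

```text
pics
scene [1.41730967 0.23433512 0.93234309] -0.0899982839509086 472.48859158121786
side [0.2880186  1.00489458 0.72823261] -0.0014417345637166242 425.6538327561054
wrist [ 0.24177481 -0.63478918  0.37331497] -0.06799882442478085 355.16090206108964
{'time': 0.15, 'qpos': array([-1.46800032e+00,  2.87019976e-01,  1.57786135e+00, -2.36950814e-05,
        1.27861866e+00, -1.50021841e-01]), 'dq': array([-0.00057141, -0.00278733, -0.00372158,  0.00114853, -0.0012851 ,
        0.00168546]), 'joint_efforts': array([ 2.68412823e-04, -4.06604290e+01, -2.93142414e+01, -1.60140544e-04,
        3.91657915e-03, -4.17911167e-06]), 'eef_pos': array([ 0.16883212, -0.65334075,  0.40361491]), 'tcp_rot': array([ 7.90613279e-01, -6.12315061e-01, -6.66442800e-04, -6.82250583e-04]), 'contact_force': array([-0.79605103, -0.11467847,  0.18659191]), 'wrist_torque': array([ 0.03114044, -0.01182117,  0.03554838]), 'opening': 1.0019544838925651}
```

View pics/scene0.png

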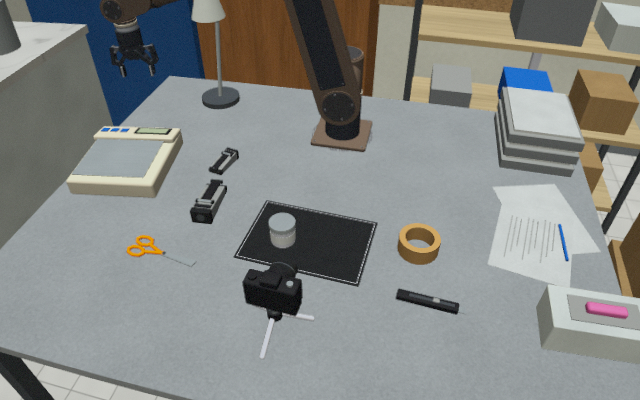

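View pics/side0.png

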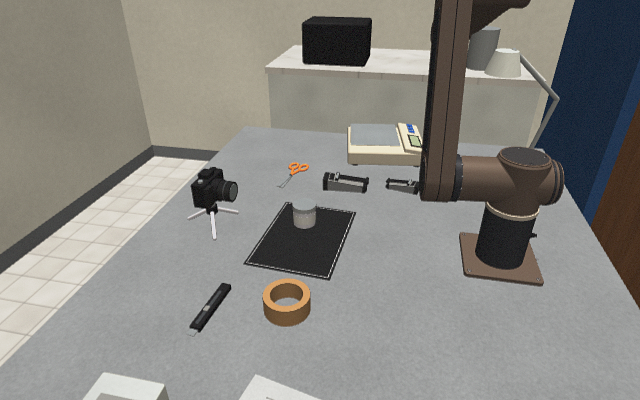

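View pics/wrist0.png

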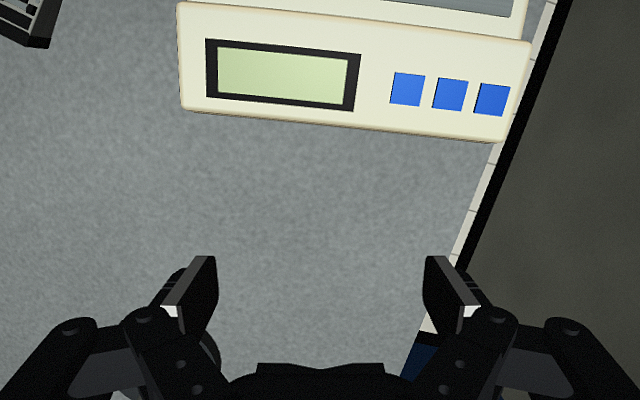

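The scene picture shows the larger meter at about (209,201), a smaller look-alike at (224,160), the mat (237–377, 203–283), tin (282,230) and camera (275,285). I'll zoom in next.

```bash
python3 - <<'E'
from h import *
a=cv2.imread('pics/scene0.png');b=cv2.imread('pics/side0.png')
cv2.imwrite('pics/z1.png',cv2.resize(a[145:235,175:265],None,fx=6.6,fy=6.6,interpolation=cv2.INTER_CUBIC))
cv2.imwrite('pics/z2.png',cv2.resize(b[150:220,310:430],None,fx=6.6,fy=6.6,interpolation=cv2.INTER_CUBIC))
cv2.imwrite('pics/z3.png',cv2.resize(a[195:345,225:385],None,fx=4,fy=4,interpolation=cv2.INTER_CUBIC))
c=load('scene0.png')
print('mat',onz(c,[(265,203),(377,222),(359,282),(236,243)],.003))
print('meter rough',onz(c,[(209,201),(224,160)],.03))
s=load('side0.png')
print('mat side',onz(s,[(286,203),(356,211),(329,278),(247,264)],.003))
print('meter side',onz(s,[(346,182),(402,185)],.03))
E
```

```text
mat [[ 0.42596845 -0.15029898  0.003     ]
 [ 0.43321039  0.18512777  0.003     ]
 [ 0.65963869  0.16959523  0.003     ]
 [ 0.60085935 -0.17780881  0.003     ]]
meter rough [[ 0.48274358 -0.30148341  0.03      ]
 [ 0.28349648 -0.33241748  0.03      ]]
mat side [[ 0.64460427 -0.16055904  0.003     ]
 [ 0.41039437 -0.15810469  0.003     ]
 [ 0.43539074  0.17847226  0.003     ]
 [ 0.6607412   0.16812482  0.003     ]]
meter side [[ 0.46509645 -0.29760767  0.03      ]
 [ 0.27324082 -0.31510469  0.03      ]]
```

View pics/z1.png

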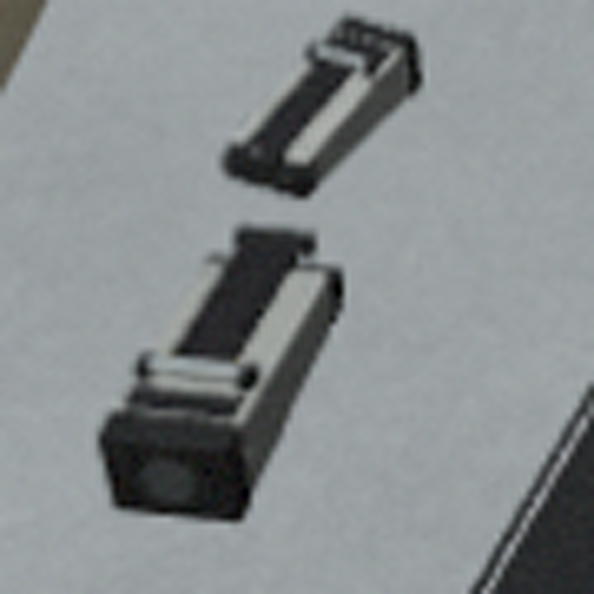

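View pics/z2.png

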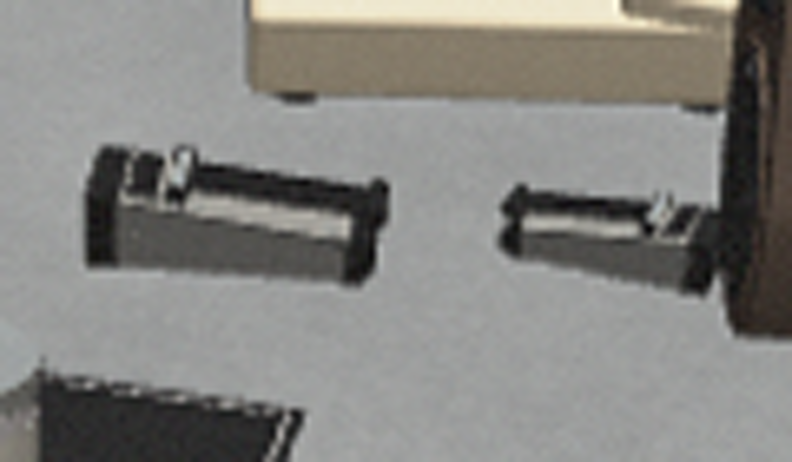

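View pics/z3.png

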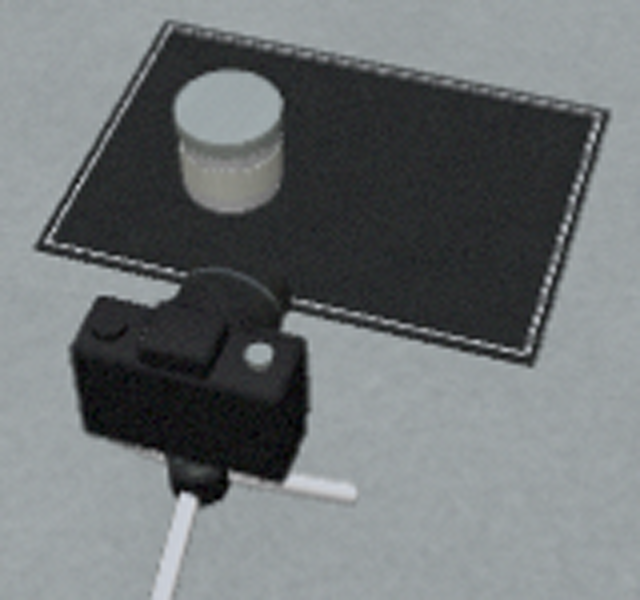

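```bash
cat > fit.py <<'E'
from h import *
from scipy.optimize import least_squares
def foot(leg):
    a0=np.arctan2(32-45,-75-29); a=a0-leg  # direction from hinge; growing lifts in +z
    return np.array([29+105*np.cos(a),45+105*np.sin(a)])
def pt(p,q):
    x,y,yaw,leg=p
    if q[0]=='foot': f=foot(leg); l=np.array([f[0],q[1],f[1]])/1000
    else: l=np.array(q)/1000
    R=Rn.from_euler('z',yaw).as_matrix(); return R@l+np.array([x,y,0])
E
python3 - <<'E'
from fit import *
S=load('scene0.png');D=load('side0.png')
f=lambda u,v:((u-2.8)/6.6+175,(v-2.8)/6.6+145)
g=lambda u,v:((u-2.8)/6.6+310,(v-2.8)/6.6+150)
obs=[(S,f(240,520),(77,30,0)),(S,f(115,507),(77,-30,0)),(S,f(145,363),(29,-27,45)),(S,f(250,376),(29,27,45)),(S,f(240,240),('foot',-18)),(S,f(310,245),('foot',18)),
(D,g(87,265),(77,30,0)),(D,g(182,168),(29,20,45)),(D,g(378,203),('foot',18)),(D,g(352,285),(-63,30,0))]
def res(p): return np.concatenate([proj(c,pt(p,q))[0]-np.array(uv) for c,uv,q in obs])
r=least_squares(res,[.475,-.3,0,.1]);print(r.x,np.degrees(r.x[2]));print(res(r.x).reshape(-1,2).round(1))
# mat, tin
z=lambda u,v:((u-1.5)/4+225,(v-1.5)/4+195)
print(onz(S,[z(167,20),z(610,112),z(533,366),z(36,247)],.003))
print('tin top',onz(S,[z(230,108),z(175,110),z(285,113)],.068))
mc=np.array([.535,.0]);
# lens candidates: side image
b=cv2.imread('pics/side0.png');cv2.imwrite('pics/z4.png',cv2.resize(b[155:285,180:370],None,fx=4.2,fy=4.2,interpolation=cv2.INTER_CUBIC))
E
```

```text
[ 0.46891467 -0.31031581  0.07112769  0.02924473] 4.075316619008925
[[ 0.1  0.6]
 [-0.9  0.3]
 [-1.4 -0.4]
 [ 0.5 -0.5]
 [-0.8 -1.2]
 [-0.2 -0.9]
 [-0.1  0.7]
 [-0.4  3.5]
 [ 0.1  2.4]
 [-0.3  0.3]]
[[ 0.41042337 -0.15089607  0.003     ]
 [ 0.43568755  0.18580939  0.003     ]
 [ 0.67320055  0.1689526   0.003     ]
 [ 0.64852968 -0.16708555  0.003     ]]
tin top [[ 0.55646151 -0.05657942  0.068     ]
 [ 0.56643955 -0.09155904  0.068     ]
 [ 0.55295331 -0.01985887  0.068     ]]
```

View pics/z4.png

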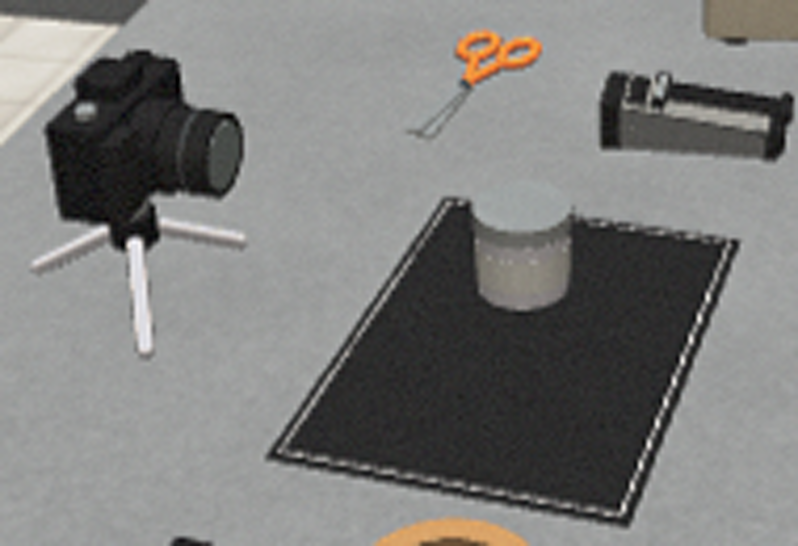

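```bash
python3 - <<'E'
from h import *
S=load('scene0.png');D=load('side0.png')
L=onz(D,[(180+(224-1.6)/4.2,155+(155-1.6)/4.2)],.126)[0];print('lens',L, proj(S,L))
m=lambda u,v:(180+(u-1.6)/4.2,155+(v-1.6)/4.2)
print('mat side',onz(D,[m(443,197),m(740,240),m(630,525),m(268,458)],.003))
print('tin top side',onz(D,[m(470,205),m(574,212)],.066), 'bottom front',onz(D,[m(523,310)],.003))
yaw=-.0705;c=np.array([.542,.009]);R=np.array([[np.cos(yaw),-np.sin(yaw)],[np.sin(yaw),np.cos(yaw)]])
for n,p in [('tin',(.558,-.056)),('lens',L[:2])]: print(n,R.T@(np.array(p)-c))
E
```

```text
lens [0.75187729 0.00597634 0.126     ] [[283.69423734 265.88074397]]
mat side [[ 0.65016745 -0.16922427  0.003     ]
 [ 0.41038444 -0.15338678  0.003     ]
 [ 0.43269679  0.1842499   0.003     ]
 [ 0.67060741  0.16875856  0.003     ]]
tin top side [[ 0.59655974 -0.06029066  0.066     ]
 [ 0.52108647 -0.06605652  0.066     ]] bottom front [[ 0.55049156 -0.02731981  0.003     ]]
tin [ 0.02053896 -0.06371147]
lens [0.20956893 0.01176794]
```

```bash
cat >> h.py <<'E'
def pose():
    s=get_state(); return np.array(s['eef_pos']),Rn.from_quat(s['tcp_rot'])
def delta(p1,R1,p0=None,R0=None):
    if p0 is None: p0,R0=pose()
    dp=R0.inv().apply(p1-p0)*1000; dr=np.degrees((R0.inv()*R1).as_rotvec()); return dp,dr
def tool(zdir,xdir):
    z=np.array(zdir,float);z/=np.linalg.norm(z);x=np.array(xdir,float);x-=z*(x@z);x/=np.linalg.norm(x)
    return Rn.from_matrix(np.c_[x,np.cross(z,x),z])
E
python3 - <<'E'
from h import *
p,R=pose();print(R.as_matrix().round(3))
c=load('wrist0.png');o=-c['R'].T@c['t'];print('cam in tool',R.inv().apply(o-p), (c['R']@R.as_matrix()).round(3))
yaw=.07
Rt=tool([0,0,-1],[np.sin(yaw),-np.cos(yaw),0])
for tgt in ([.40,-.30,.38],):
    d=delta(np.array(tgt),Rt);print(d, d[0]/8,d[1]/8)
S=load('scene0.png');print('sciss',onz(S,[(128,250),(195,264),(150,238)],.005))
E
```

```text
[[ 0.25  -0.968 -0.   ]
 [-0.968 -0.25   0.002]
 [-0.002 -0.    -1.   ]]
cam in tool [ 0.00034133 -0.07525634  0.03031911] [[ 1.    -0.    -0.   ]
 [ 0.     0.956 -0.293]
 [ 0.     0.293  0.956]]
(array([-284.23844885, -312.1973069 ,   24.23396072]), array([-5.11132108e-03,  1.09323016e-01,  1.04750802e+01])) [-35.52980611 -39.02466336   3.02924509] [-6.38915135e-04  1.36653770e-02  1.30938502e+00]
sciss [[ 0.69473746 -0.45492283  0.005     ]
 [ 0.69857791 -0.25558085  0.005     ]
 [ 0.63924937 -0.41724797  0.005     ]]
```

```bash
python3 -m jog '[{"x":-23.7,"y":-26,"z":2},{"x":-23.7,"y":-26,"z":2},{"x":-23.7,"y":-26,"z":2},{"x":-23.7,"y":-26,"z":2},{"x":-23.7,"y":-26,"z":2},{"x":-23.7,"y":-26,"z":2},{"x":-23.7,"y":-26,"z":2}]'; python3 - <<'E'
from h import *
print(repr(get_state()['qpos']),pose()[0],pose()[1].as_quat())
E
python3 -m jog '[{"x":-23.7,"y":-26,"z":2},{"x":-23.7,"y":-26,"z":2},{"x":-23.7,"y":-26,"z":2},{"x":-23.7,"y":-26,"z":2},{"x":-23.7,"y":-26,"z":2},{"rz":5.2},{"rz":5.2},{}]'; python3 - <<'E'
from h import *
print(repr(get_state()['qpos']),pose()[0],pose()[1].as_quat())
shot('wrist','w1.png'); 
E
```

```text
array([-1.46800032e+00,  2.87019976e-01,  1.57786135e+00, -2.36950814e-05,
        1.27861866e+00, -1.50021841e-01]) [ 0.16883212 -0.65334075  0.40361491] [ 7.90613279e-01 -6.12315061e-01 -6.66442800e-04 -6.82250583e-04]
array([-1.46800032e+00,  2.87019976e-01,  1.57786135e+00, -2.36950814e-05,
        1.27861866e+00, -1.50021841e-01]) [ 0.16883212 -0.65334075  0.40361491] [ 7.90613279e-01 -6.12315061e-01 -6.66442800e-04 -6.82250583e-04]$[0]: bad value
$[0]: bad value
```

View pics/w1.png

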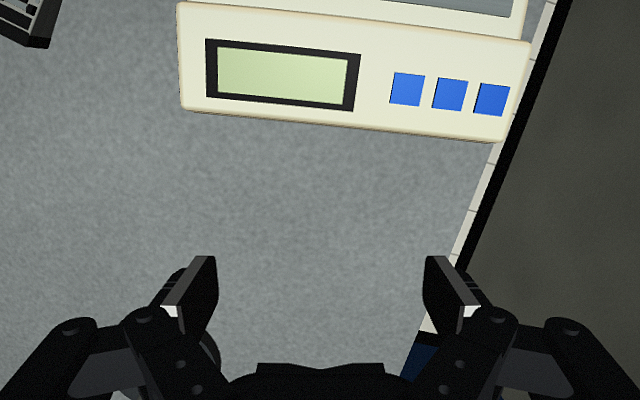

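The move was refused ("bad value") and the picture hasn't changed. I'll include `grip` in the rows.

```bash
python3 -m jog '[{"grip":0,"x":-23.7,"y":-26,"z":2},{"grip":0,"x":-23.7,"y":-26,"z":2},{"grip":0,"x":-23.7,"y":-26,"z":2},{"grip":0,"x":-23.7,"y":-26,"z":2},{"grip":0,"x":-23.7,"y":-26,"z":2},{"grip":0,"x":-23.7,"y":-26,"z":2},{"grip":0,"x":-23.7,"y":-26,"z":2}]'; python3 - <<'E'
from h import *
print(repr(get_state()['qpos']),pose()[0],pose()[1].as_quat())
E
```

```text
array([-1.46798735e+00,  2.86905964e-01,  1.57759157e+00,  2.03893399e-05,
        1.27861345e+00, -1.49984182e-01]) [ 0.16884915 -0.65339026  0.40383716] [ 7.90601953e-01 -6.12329956e-01 -5.16936962e-04 -5.56058113e-04]$[0]: bad value
```

```bash
python3 -m jog '[{"grip":0,"x":-23.7,"y":-26,"z":2,"rx":0,"ry":0,"rz":0},{"grip":0,"x":-23.7,"y":-26,"z":2,"rx":0,"ry":0,"rz":0}]'; python3 -m jog --help | head -20
```

```text
time: 0.37
eef_pos: [0.2067, -0.5948, 0.4]
tcp_rot: [0.79, -0.613, -0.0, -0.0]
contact_force: [0.6, -0.4, -0.4]
opening: 1.004invalid input: not JSON, or not a number
```

All seven keys are required in each row.

```bash
python3 -m jog '[{"grip":0,"x":-23.7,"y":-26,"z":2,"rx":0,"ry":0,"rz":0},{"grip":0,"x":-23.7,"y":-26,"z":2,"rx":0,"ry":0,"rz":0},{"grip":0,"x":-23.7,"y":-26,"z":2,"rx":0,"ry":0,"rz":0},{"grip":0,"x":-23.7,"y":-26,"z":2,"rx":0,"ry":0,"rz":0},{"grip":0,"x":-23.7,"y":-26,"z":2,"rx":0,"ry":0,"rz":0}]'; python3 - <<'E'
from h import *
print(repr(get_state()['qpos']),pose()[0],pose()[1].as_quat())
E
python3 -m jog '[{"grip":0,"x":-23.7,"y":-26,"z":2,"rx":0,"ry":0,"rz":0},{"grip":0,"x":-23.7,"y":-26,"z":2,"rx":0,"ry":0,"rz":0},{"grip":0,"x":-23.7,"y":-26,"z":2,"rx":0,"ry":0,"rz":0},{"grip":0,"x":-23.7,"y":-26,"z":2,"rx":0,"ry":0,"rz":0},{"grip":0,"x":-23.7,"y":-26,"z":2,"rx":0,"ry":0,"rz":0},{"grip":0,"x":0,"y":0,"z":0,"rx":0,"ry":0,"rz":5.2},{"grip":0,"x":0,"y":0,"z":0,"rx":0,"ry":0,"rz":5.2},{"grip":0,"x":0,"y":0,"z":0,"rx":0,"ry":0,"rz":0}]'; python3 - <<'E'
from h import *
print(repr(get_state()['qpos']),pose()[0],pose()[1].as_quat())
shot('wrist','w2.png'); 
E
```

```text
time: 0.78
eef_pos: [0.3041, -0.4457, 0.3904]
tcp_rot: [0.79, -0.612, -0.0, -0.0]
contact_force: [-0.2, -0.3, 0.0]
opening: 0.999
array([-1.16015094e+00, -1.74911916e-04,  1.92342459e+00,  1.09007478e-04,
        1.21856377e+00,  1.58166539e-01]) [ 0.30413606 -0.44574884  0.39043851] [ 7.90496217e-01 -6.12466911e-01 -7.22607720e-05 -9.78922912e-05]
time: 1.45
eef_pos: [0.4002, -0.2993, 0.3806]
tcp_rot: [0.732, -0.681, -0.0, 0.0]
contact_force: [0.7, 0.7, 0.3]
opening: 1.002
array([-8.45432592e-01, -8.43987111e-02,  2.02325317e+00, -2.71018840e-05,
        1.20290677e+00,  6.53876825e-01]) [ 0.40016248 -0.29925305  0.38061483] [ 7.31927508e-01 -6.81382503e-01 -8.51121761e-05  4.52514970e-06]
```

View pics/w2.png

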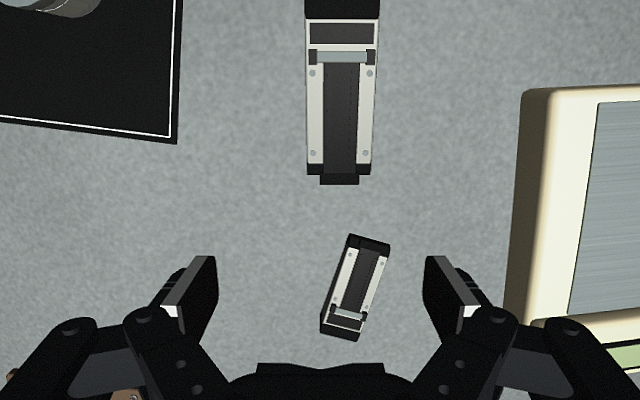

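```bash
python3 - <<'E'
from h import *
a=cv2.imread('pics/w2.png')
cv2.imwrite('pics/z5.png',cv2.resize(a[0:200,290:400],None,fx=3,fy=3,interpolation=cv2.INTER_CUBIC))
E
```

```text
(no output)
```

View pics/z5.png

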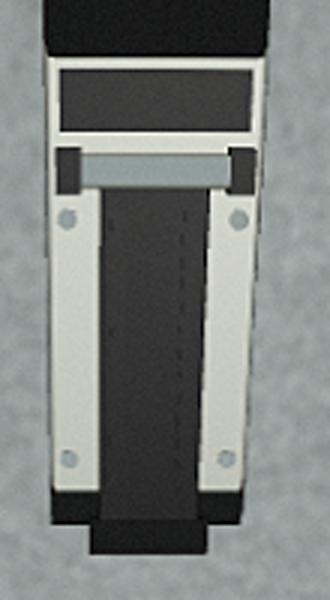

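```bash
cat > fit1.py <<'E'
from fit import *
S=load('scene0.png');D=load('side0.png');W=load('w2.png')
f=lambda u,v:((u-2.8)/6.6+175,(v-2.8)/6.6+145)
g=lambda u,v:((u-2.8)/6.6+310,(v-2.8)/6.6+150)
w=lambda u,v:((u-1)/3+290,(v-1)/3)
obs=[(S,f(240,520),(77,30,0)),(S,f(115,507),(77,-30,0)),(S,f(145,363),(29,-27,45)),(S,f(250,376),(29,27,45)),(S,f(240,240),('foot',-18)),(S,f(310,245),('foot',18)),
(D,g(87,265),(77,30,0)),(D,g(378,203),('foot',18)),(D,g(352,285),(-63,30,0)),
(W,w(57,170),(29,27,45)),(W,w(254,170),(29,-27,45)),(W,w(90,537),('foot',18)),(W,w(208,537),('foot',-18)),(W,w(52,523),(-77,30,14)),(W,w(240,523),(-77,-30,14))]
wt=np.array([1]*9+[2.5]*6)
def res(p): return np.concatenate([k*(proj(c,pt(p,q))[0]-np.array(uv)) for k,(c,uv,q) in zip(wt,obs)])
r=least_squares(res,[.475,-.3,0,.1],loss='soft_l1')
if __name__=='__main__':
    print(r.x,np.degrees(r.x[2]));print((res(r.x).reshape(-1,2)/wt[:,None]).round(1))
    print('foot',pt(r.x,('foot',0)),'hinge',pt(r.x,(29,0,45)))
E
python3 fit1.py
cat > kin.py <<'E'
import numpy as np
from scipy.optimize import least_squares
from scipy.spatial.transform import Rotation as Rn
def fk(q,k):
    h,d,L1,L2,d6,a1,e=k
    # base z; shoulder at (a1, 0,h), pitch joints about y; lateral offset d
    R=Rn.from_euler('z',q[0])
    p=np.array([0,0,h])+R.apply([a1,d,0])
    R=R*Rn.from_euler('y',q[1]); p=p+R.apply([0,0,L1])
    R=R*Rn.from_euler('y',q[2]); p=p+R.apply([e,0,L2])
    R=R*Rn.from_euler('z',q[3])*Rn.from_euler('y',q[4]); p=p+R.apply([0,0,d6])
    R=R*Rn.from_euler('z',q[5]); return p,R
data=[([-1.46800032,2.87019976e-01,1.57786135,0,1.27861866,-1.50021841e-01],[0.16883212,-0.65334075,0.40361491],[7.90613279e-01,-6.12315061e-01,-6.66442800e-04,-6.82250583e-04]),
([-1.16015094,-1.74911916e-04,1.92342459,1.09e-4,1.21856377,1.58166539e-01],[0.30413606,-0.44574884,0.39043851],[7.90496217e-01,-6.12466911e-01,0,0]),
([-8.45432592e-01,-8.43987111e-02,2.02325317,-2.7e-5,1.20290677,6.53876825e-01],[0.40016248,-0.29925305,0.38061483],[7.31927508e-01,-6.81382503e-01,0,0])]
E
python3 - <<'E'
from kin import *
def res(k): return np.concatenate([fk(q,k)[0]-np.array(p) for q,p,_ in data]+[0.001*(np.array(k)-np.array([.2,.1,.45,.4,.1,0,0]))])
r=least_squares(res,[.2,.1,.45,.4,.1,0,0]);print(r.x,res(r.x)[:9].round(4))
for q,p,Q in data:
    Rf=fk(q,r.x)[1]; print((Rf.inv()*Rn.from_quat(Q)).as_rotvec().round(3))
E
```

```text
[ 0.47038115 -0.31202502  0.0744768   0.04733302] 4.267206027409821
[[-0.6  0.9]
 [-1.6  0.6]
 [-2.2 -0.1]
 [-0.2 -0.3]
 [-1.7 -1.5]
 [-1.  -1.2]
 [-0.4  0.4]
 [-0.2  1.6]
 [-0.6 -0.1]
 [-0.5  0.1]
 [ 0.3  0.2]
 [-0.  -0. ]
 [ 0.1 -0.1]
 [ 0.3  0. ]
 [-0.8 -0.1]]
foot [ 0.39490226 -0.31765686  0.03692069] hinge [ 0.49930076 -0.30986719  0.045     ]
[ 0.22216174  0.1008995   0.44554553  0.56970332  0.07291541 -0.00165544
  0.00817161] [ 0.  0. -0.  0. -0.  0. -0.  0. -0.]
[ 0.    -0.     3.142]
[ 0.     0.    -3.142]
[-0.     0.     3.142]
```

```bash
cat > plan.py <<'E'
from fit import *
MP=np.array([0.4704,-0.3120,0.0745,0.047])
def m2w(v):  # meter mm -> world
    return Rn.from_euler('z',MP[2]).apply(np.array(v)/1000)+np.array([MP[0],MP[1],0])
def mdir(v): return Rn.from_euler('z',MP[2]).apply(v)
def tgt(gp,ang): # grasp point in meter mm (x,y,z), tool angle in xz plane (deg, -90 down, -120 pointing back)
    a=np.radians(ang); d=np.array([np.cos(a),0,np.sin(a)])
    return m2w(gp)-.155*mdir(d), tool(mdir(d),mdir([0,-1,0]))
E
python3 - <<'E'
from plan import *
fp=foot(.047);print(fp)
p,R=tgt([fp[0]-3,0,120],-90);print(delta(p,R))
E
```

```text
[-75.68600737  36.88582349]
(array([ 17.49312693,   9.29990025, 105.63166314]), array([ 0.00610325,  0.00415751, -0.03715201]))
```

```bash
python3 -m jog '[{"grip":0,"x":6,"y":3.1,"z":35,"rx":0,"ry":0,"rz":0},{"grip":0,"x":6,"y":3.1,"z":35,"rx":0,"ry":0,"rz":0},{"grip":0,"x":5.5,"y":3.1,"z":35,"rx":0,"ry":0,"rz":0},{"grip":0.35,"x":0,"y":0,"z":0,"rx":0,"ry":0,"rz":0},{"grip":0.35,"x":0,"y":0,"z":0,"rx":0,"ry":0,"rz":0},{"grip":0.35,"x":0,"y":0,"z":0,"rx":0,"ry":0,"rz":0}]'; python3 - <<'E'
from h import *
shot('wrist','w3.png'); print(pose()[0])
E
```

```text
time: 2.0
eef_pos: [0.3921, -0.319, 0.2774]
tcp_rot: [0.732, -0.681, 0.001, 0.0]
contact_force: [0.3, -1.1, 0.6]
opening: 0.651
[ 0.39246704 -0.31909076  0.27833244]
```

View pics/w3.png

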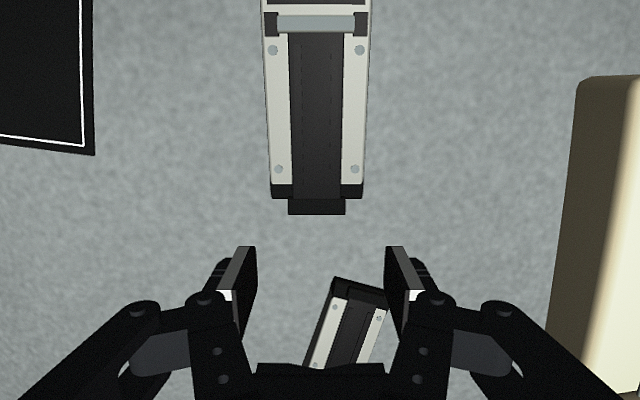

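```bash
python3 - <<'E'
from plan import *
import fit1
W3=load('w3.png')
o3=[(W3,(288.3,207.5),('foot',18)),(W3,(345.5,207.5),('foot',-18)),(W3,(264.5,24),(29,27,45)),(W3,(368,24),(29,-27,45)),(W3,(271,199),(-77,30,14)),(W3,(363,199),(-77,-30,14))]
obs=fit1.obs[9:]+o3
res=lambda p:np.concatenate([(proj(c,pt(p,q))[0]-np.array(uv)) for c,uv,q in obs])
r=least_squares(res,MP);print(r.x);print(res(r.x).reshape(-1,2).round(1));print(pt(r.x,('foot',0)),r.cost)
E
```

```text
[ 0.46999986 -0.31216615  0.0726843   0.05227208]
[[-0.3  0.6]
 [ 0.5  0.7]
 [-0.1  0.5]
 [ 0.1  0.5]
 [ 0.3  0.4]
 [-0.9  0.3]
 [-0.2 -0.3]
 [ 0.2 -0.4]
 [ 0.6  0.2]
 [-0.7  0.1]
 [ 2.7 -1.2]
 [-2.4 -1.3]]
[ 0.39447247 -0.31766549  0.03743785] 9.961103600495495
```

```bash
sed -i 's/^MP=.*/MP=np.array([0.4700,-0.3121,0.0727,0.052])/' plan.py; python3 - <<'E'
from plan import *
fp=foot(.052)
p,R=tgt([fp[0]-2,0,47.5],-90);print(p,delta(p,R))
E
python3 -m jog '[{"grip":0.35,"x":0,"y":0,"z":25,"rx":0,"ry":0,"rz":0},{"grip":0.35,"x":0,"y":0,"z":20,"rx":0,"ry":0,"rz":0},{"grip":0.35,"x":0,"y":0,"z":12,"rx":0,"ry":0,"rz":0},{"grip":0.35,"x":0,"y":0,"z":8,"rx":0,"ry":0,"rz":0},{"grip":0.35,"x":0,"y":0,"z":0,"rx":0,"ry":0,"rz":0},{"grip":0.35,"x":0,"y":0,"z":0,"rx":0,"ry":0,"rz":0}]' 20; python3 - <<'E'
from plan import *
fp=foot(.052)
p,R=tgt([fp[0]-2,0,47.5],-90);print(p,delta(p,R))
shot('wrist','w4.png'); shot('side','s4.png')
b=cv2.imread('pics/s4.png');cv2.imwrite('pics/s4z.png',cv2.resize(b[90:210,310:470],None,fx=4.5,fy=4.5,interpolation=cv2.INTER_CUBIC))
E
```

```text
[ 0.39248004 -0.31774565  0.2025    ] (array([-1.60364329,  0.08693664, 75.827366  ]), array([-0.14823094, -0.19873145, -0.05565083]))
time: 2.55
eef_pos: [0.3922, -0.3186, 0.2117]
tcp_rot: [0.732, -0.681, 0.001, 0.0]
contact_force: [-1.0, 0.9, 0.7]
opening: 0.649
[ 0.39248004 -0.31774565  0.2025    ] (array([-0.8245179 , -0.32620561,  9.19822796]), array([-0.05056908, -0.06686969, -0.06442369]))
```

View pics/w4.png

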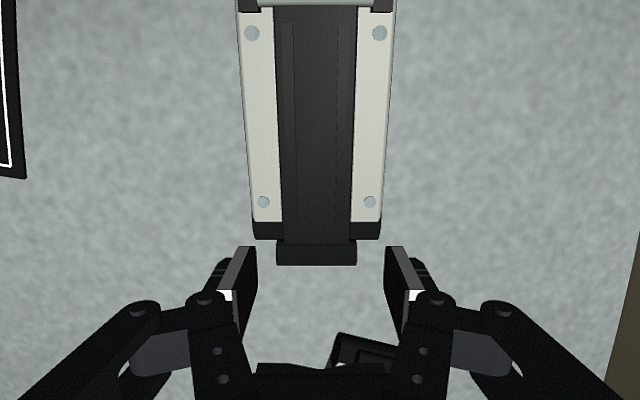

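View pics/s4z.png

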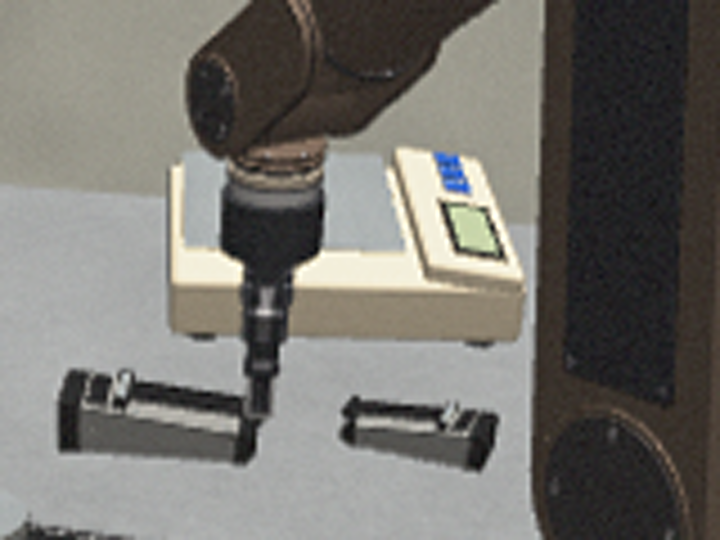

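```bash
python3 -m jog '[{"grip":0.35,"x":-0.8,"y":-0.3,"z":6,"rx":0,"ry":0,"rz":0},{"grip":0.35,"x":0,"y":0,"z":4.5,"rx":0,"ry":0,"rz":0},{"grip":0.5,"x":0,"y":0,"z":0,"rx":0,"ry":0,"rz":0},{"grip":0.7,"x":0,"y":0,"z":0,"rx":0,"ry":0,"rz":0},{"grip":0.7,"x":0,"y":0,"z":0,"rx":0,"ry":0,"rz":0},{"grip":0.7,"x":0,"y":0,"z":0,"rx":0,"ry":0,"rz":0},{"grip":0.7,"x":0,"y":0,"z":0,"rx":0,"ry":0,"rz":0}]' 20; python3 - <<'E'
from plan import *
shot('wrist','w5.png'); print(get_state()['opening']*85)
p0,R0=pose();print(p0)
# rigid rotation about hinge by steps
h=m2w([29,0,45]); ax=mdir([0,1,0])
n=8;tot=.70-.052+.03
dR=Rn.from_rotvec(ax*tot/n)
P,Q=p0,R0
p1=h+dR.apply(p0-h);R1=dR*R0
print(delta(p1,R1,p0,R0), tot/n)
E
```

```text
time: 3.23
eef_pos: [0.3918, -0.3172, 0.2]
tcp_rot: [0.732, -0.681, -0.001, -0.0]
contact_force: [-1.2, 0.6, -0.7]
opening: 0.414
35.00514922999187
[ 0.39185564 -0.31723985  0.20004561]
(array([ -0.02281034, -13.5034406 ,  -8.53690227]), array([-4.85581236e+00,  5.85375146e-03,  3.71527823e-03])) 0.08474999999999999
```

View pics/w5.png

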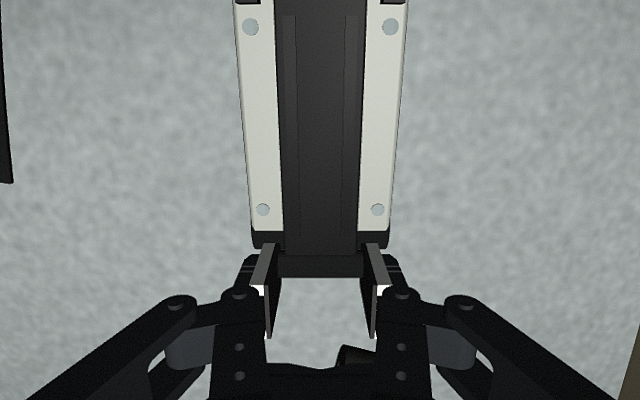

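Gripped on the foot bar: the opening is 35 mm, with the pads on both ends at about (262,262) and (377,262). Now I'll swing it about the hinge.

```bash
python3 -m jog '[{"grip":0.7,"x":0,"y":-6.67,"z":-4.37,"rx":-2.43,"ry":0,"rz":0},{"grip":0.7,"x":0,"y":-6.67,"z":-4.37,"rx":-2.43,"ry":0,"rz":0},{"grip":0.7,"x":0,"y":-6.67,"z":-4.37,"rx":-2.43,"ry":0,"rz":0},{"grip":0.7,"x":0,"y":-6.67,"z":-4.37,"rx":-2.43,"ry":0,"rz":0},{"grip":0.7,"x":0,"y":-6.67,"z":-4.37,"rx":-2.43,"ry":0,"rz":0},{"grip":0.7,"x":0,"y":-6.67,"z":-4.37,"rx":-2.43,"ry":0,"rz":0},{"grip":0.7,"x":0,"y":-6.67,"z":-4.37,"rx":-2.43,"ry":0,"rz":0},{"grip":0.7,"x":0,"y":-6.67,"z":-4.37,"rx":-2.43,"ry":0,"rz":0}]'; python3 - <<'E'
from plan import *
shot('side','s6.png'); shot('wrist','w6.png')
s=get_state();print(s['qpos'],s['eef_pos'],s['tcp_rot'],s['contact_force'])
b=cv2.imread('pics/s6.png')[90:210,310:470];b=cv2.resize(b,None,fx=3,fy=3,interpolation=cv2.INTER_CUBIC)
a=cv2.resize(cv2.imread('pics/w6.png'),(320,200)); b=b.copy(); out=np.zeros((560,480,3),np.uint8);out[:360]=b;out[360:,:320]=a
cv2.imwrite('pics/m6.png',out)
E
```

```text
time: 3.95
eef_pos: [0.4497, -0.3132, 0.2269]
tcp_rot: [0.721, -0.671, -0.116, 0.125]
contact_force: [-2.0, 1.1, 0.2]
opening: 0.413
[-0.75842516  0.2750514   1.95710392 -0.27230573  1.15679788  0.8810961 ] [ 0.45031602 -0.31340494  0.22719862] [ 0.72173056 -0.6712491  -0.11484763  0.12385342] [-1.04301007 -0.24099608  0.03048637]
```

View pics/m6.png

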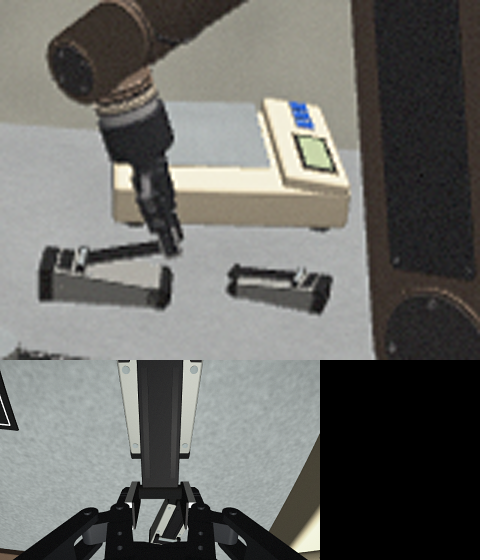

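The leg is rising with the gripper and the meter stays flat. I'll continue to the stop.

```bash
python3 -m jog '[{"grip":0.7,"x":0,"y":-6.67,"z":-4.37,"rx":-2.43,"ry":0,"rz":0},{"grip":0.7,"x":0,"y":-6.67,"z":-4.37,"rx":-2.43,"ry":0,"rz":0},{"grip":0.7,"x":0,"y":-6.67,"z":-4.37,"rx":-2.43,"ry":0,"rz":0},{"grip":0.7,"x":0,"y":-6.67,"z":-4.37,"rx":-2.43,"ry":0,"rz":0},{"grip":0.7,"x":0,"y":-6.67,"z":-4.37,"rx":-2.43,"ry":0,"rz":0},{"grip":0.7,"x":0,"y":-6.67,"z":-4.37,"rx":-2.43,"ry":0,"rz":0},{"grip":0.7,"x":0,"y":-5,"z":-3.3,"rx":-1.8,"ry":0,"rz":0},{"grip":0.7,"x":0,"y":-3.3,"z":-2.2,"rx":-1.2,"ry":0,"rz":0}]'; python3 -m jog '[{"grip":0.7,"x":0,"y":0,"z":0,"rx":0,"ry":0,"rz":0},{"grip":0.7,"x":0,"y":0,"z":0,"rx":0,"ry":0,"rz":0}]'; python3 - <<'E'
from plan import *
shot('side','s7.png'); shot('wrist','w7.png')
s=get_state();print(s['qpos'],s['eef_pos'],s['tcp_rot'],s['contact_force'])
p,R=pose(); g=p+R.apply([0,0,.155]); l=Rn.from_euler('z',-MP[2]).apply(g-np.array([MP[0],MP[1],0]))*1000; print('grasp in meter',l)
b=cv2.imread('pics/s7.png')[90:210,310:470];b=cv2.resize(b,None,fx=3,fy=3,interpolation=cv2.INTER_CUBIC)
a=cv2.resize(cv2.imread('pics/w7.png'),(320,200)); b=b.copy(); out=np.zeros((560,480,3),np.uint8);out[:360]=b;out[360:,:320]=a
cv2.imwrite('pics/m7.png',out)
E
```

```text
time: 4.72
eef_pos: [0.5067, -0.3093, 0.2329]
tcp_rot: [0.694, -0.646, -0.217, 0.232]
contact_force: [-1.8, -0.0, -0.0]
opening: 0.413
time: 4.88
eef_pos: [0.5065, -0.3093, 0.2329]
tcp_rot: [0.694, -0.646, -0.216, 0.232]
contact_force: [-0.7, 0.6, 1.3]
opening: 0.411
[-0.66697008  0.40104477  1.80094801 -0.4189209   1.45748447  0.99229743] [ 0.50641333 -0.30933918  0.23299765] [ 0.69416278 -0.64644478 -0.2157877   0.23169562] [-0.6260238  -0.28657578 -0.61864577]
grasp in meter [-56.58429218   0.25626749 109.07427527]
```

View pics/m7.png

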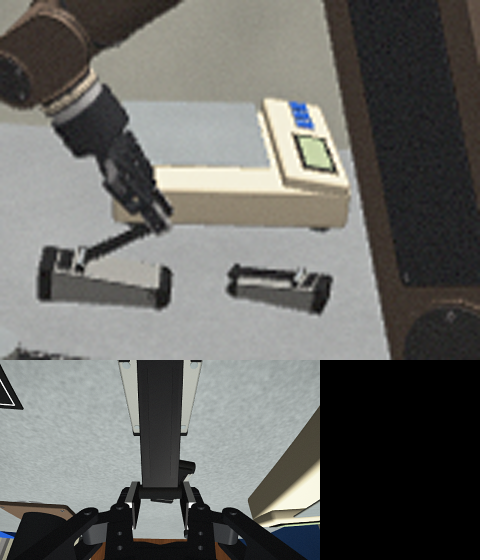

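```bash
python3 -m jog '[{"grip":0.7,"x":0,"y":-3.3,"z":-2.2,"rx":-1.2,"ry":0,"rz":0},{"grip":0.7,"x":0,"y":-3.3,"z":-2.2,"rx":-1.2,"ry":0,"rz":0},{"grip":0.7,"x":0,"y":-1.65,"z":-1.1,"rx":-0.6,"ry":0,"rz":0},{"grip":0.7,"x":0,"y":0,"z":0,"rx":0,"ry":0,"rz":0},{"grip":0.7,"x":0,"y":0,"z":0,"rx":0,"ry":0,"rz":0}]'; python3 - <<'E'
from plan import *
shot('side','s8.png'); shot('wrist','w8.png')
s=get_state();print(s['eef_pos'],s['tcp_rot'],s['contact_force'],s['wrist_torque'])
p,R=pose(); z=R.apply([0,0,1]);print('tool pitch',np.degrees(np.arctan2(z[2],np.hypot(z[0],z[1]))))
b=cv2.imread('pics/s8.png')[140:200,310:400];b=cv2.resize(b,None,fx=8,fy=8,interpolation=cv2.INTER_CUBIC)
cv2.imwrite('pics/m8.png',b)
E
```

```text
time: 5.4
eef_pos: [0.5166, -0.3085, 0.232]
tcp_rot: [0.688, -0.64, -0.233, 0.251]
contact_force: [-1.0, -0.2, -0.4]
opening: 0.411
[ 0.51644309 -0.30853973  0.23206228] [ 0.68771005 -0.64030221 -0.23318461  0.25038552] [-1.68168641 -0.35246245 -0.97827721] [ 0.01960669 -0.29703756 -0.01064843]
tool pitch -49.9839242181348
```

View pics/m8.png

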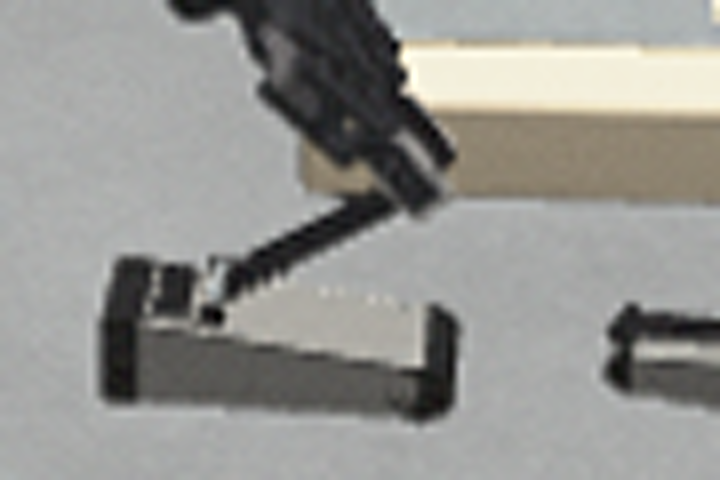

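View pics/w8.png

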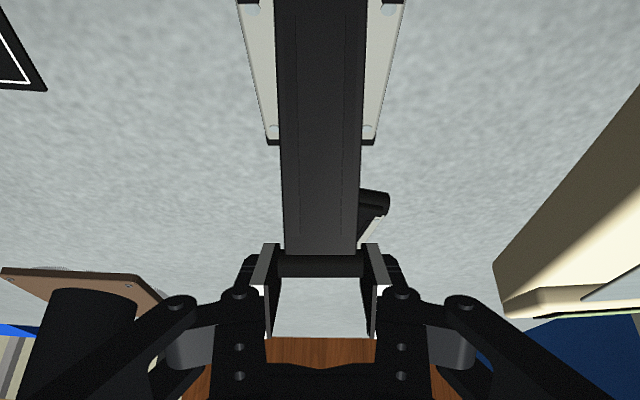

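```bash
python3 -m jog '[{"grip":0.45,"x":0,"y":0,"z":0,"rx":0,"ry":0,"rz":0},{"grip":0.2,"x":0,"y":0,"z":0,"rx":0,"ry":0,"rz":0},{"grip":0,"x":0,"y":0,"z":0,"rx":0,"ry":0,"rz":0},{"grip":0,"x":0,"y":0,"z":-15,"rx":0,"ry":0,"rz":0},{"grip":0,"x":0,"y":0,"z":-25,"rx":0,"ry":0,"rz":0},{"grip":0,"x":0,"y":0,"z":-25,"rx":0,"ry":0,"rz":0}]'; python3 - <<'E'
from plan import *
from kin import *
shot('side','s9.png'); shot('wrist','w9.png'); shot('scene','c9.png')
s=get_state();print(s['qpos'],s['eef_pos'],s['tcp_rot'])
data+=[([-0.75842516,0.2750514,1.95710392,-0.27230573,1.15679788,0.8810961],[0.45031602,-0.31340494,0.22719862],0),([-0.66697008,0.40104477,1.80094801,-0.4189209,1.45748447,0.99229743],[0.50641333,-0.30933918,0.23299765],0),(s['qpos'],s['eef_pos'],0)]
def res(k): return np.concatenate([fk(q,k)[0]-np.array(p) for q,p,_ in data]+[0.0005*(np.array(k)-np.array([.2,.1,.45,.4,.1,0,0]))])
r=least_squares(res,[.2,.1,.45,.4,.1,0,0]);print(repr(r.x),abs(res(r.x)[:18]).max())
b=cv2.imread('pics/s9.png')[140:200,310:400];cv2.imwrite('pics/m9.png',cv2.resize(b,None,fx=8,fy=8,interpolation=cv2.INTER_CUBIC))
b=cv2.imread('pics/c9.png')[145:235,165:255];cv2.imwrite('pics/m9c.png',cv2.resize(b,None,fx=6,fy=6,interpolation=cv2.INTER_CUBIC))
E
```

```text
time: 6.0
eef_pos: [0.5582, -0.3054, 0.2819]
tcp_rot: [0.687, -0.64, -0.234, 0.25]
contact_force: [1.5, 0.1, -0.6]
opening: 1.001
[-0.61054707  0.42752388  1.66054664 -0.41845595  1.62116863  0.99134939] [ 0.55924932 -0.30577172  0.28410273] [ 0.68810793 -0.64081375 -0.23072839  0.25025913]
array([2.40300061e-01, 1.00899528e-01, 4.42999237e-01, 5.72499499e-01,
       7.58989558e-02, 6.62931230e-07, 2.06005820e-02]) 1.2232006451340371e-06
```

View pics/m9.png

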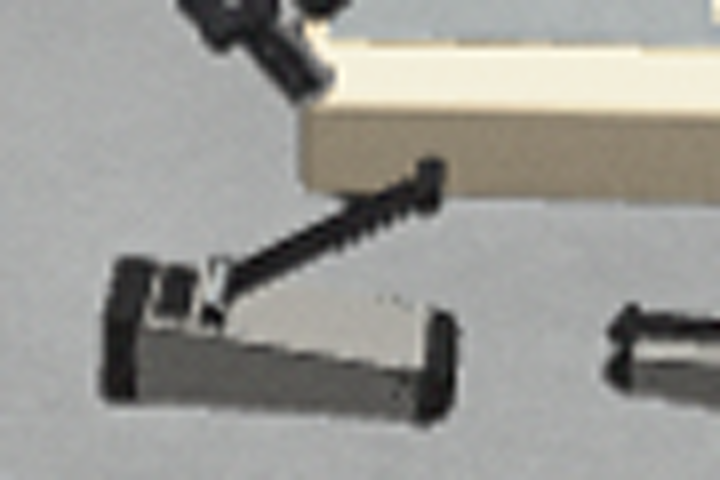

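View pics/m9c.png

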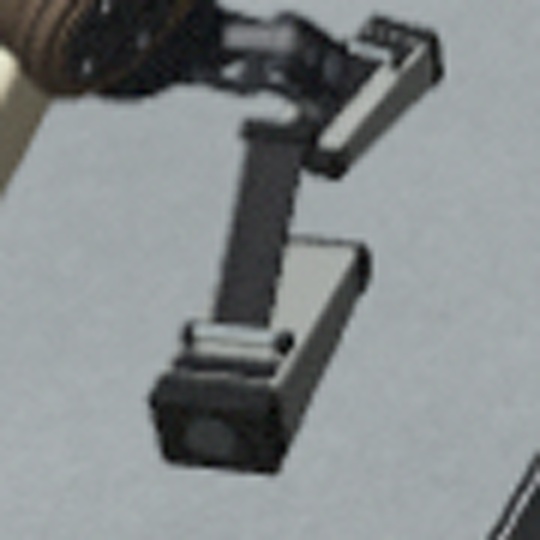

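View pics/w9.png

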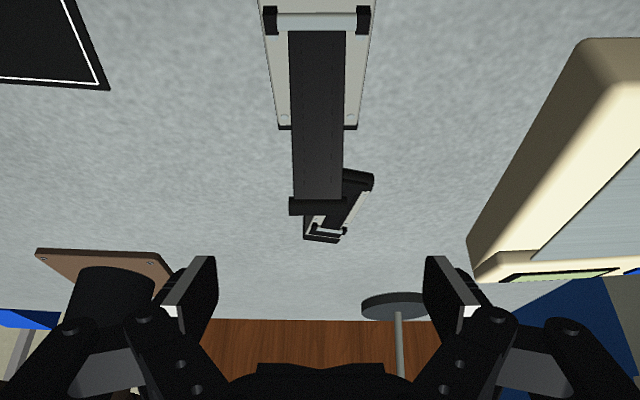

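```bash
cat >> kin.py <<'E'
K=np.array([2.40300061e-01,1.00899528e-01,4.42999237e-01,5.72499499e-01,7.58989558e-02,0,2.06005820e-02])
LO=np.array([-2.77,-.9,.21,-1.53,.24,-2.84]);HI=np.array([2.77,2.22,2.48,4.67,2.81,2.84])
def FK(q):
    p,R=fk(q,K); return p,R*Rn.from_euler('z',np.pi)
def IK(p,R,q0):
    best=None
    for s in [np.array(q0)]+[np.clip(np.array(q0)+d,LO+.01,HI-.01) for d in np.random.default_rng(0).normal(0,.6,(8,6))]:
        f=lambda q:np.r_[(FK(q)[0]-p)*5,(FK(q)[1].inv()*R).as_rotvec()]
        r=least_squares(f,np.clip(s,LO+1e-3,HI-1e-3),bounds=(LO,HI))
        key=(r.cost>1e-9, np.abs(r.x-q0).max())
        if best is None or key<best[0]: best=(key,r.x,r.cost)
        if key==(False,) : pass
    return best[1],best[2]
E
python3 - <<'E'
from plan import *
from kin import FK,IK,LO,HI
W=load('w9.png');D=load('s9.png')
g=lambda u,v:((u-3.5)/8+310,(v-3.5)/8+140)
obs=[(W,(289,206.5),('foot',18)),(W,(345.5,207),('foot',-18)),(W,(263.5,20),(29,27,45)),(W,(370,20),(29,-27,45)),(W,(277,127),(-77,30,14)),(W,(358,127),(-77,-30,14)),(D,g(430,177),('foot',18)),(D,g(103,402),(77,30,0)),(D,g(422,422),(-63,30,0))]
res=lambda p:np.concatenate([(proj(c,pt(p,q))[0]-np.array(uv)) for c,uv,q in obs])
r=least_squares(res,[.47,-.312,.073,.7]);print(r.x);print(res(r.x).reshape(-1,2).round(1))
MPn=r.x
# feasibility
q0=get_state()['qpos']
lens=np.array([.752,.006])
base=np.array([.56,.055])
u=(lens-base)/np.linalg.norm(lens-base); yawf=np.arctan2(u[1],u[0]);print('yawf',yawf)
for tilt in [-110,-120,-130,-140]:
    p,R=tgt([45,0,26],tilt); q,c=IK(p,R,q0); print(tilt,'grasp',q.round(2),c<1e-8, ((q-LO).min().round(2),(HI-q).min().round(2)))
    # final: meter rot: x_m = up leaning back
    l=.14
    fw=np.array([u[0],u[1],0]); 
    xm=-fw*np.sin(l)+np.array([0,0,1])*np.cos(l); zm=-fw*np.cos(l)-np.array([0,0,1])*np.sin(l); ym=np.cross(zm,xm)
    Rm=Rn.from_matrix(np.c_[xm,ym,zm]); o=np.array([*base,.017])-Rm.apply([-.063,0,.014])
    Rm0=Rn.from_euler('z',MP[2]); o0=np.array([MP[0],MP[1],0])
    Rf=Rm*Rm0.inv()*R; pf=o+(Rm*Rm0.inv()).apply(p-o0)
    q2,c=IK(pf,Rf,q); print('   place',pf.round(3),q2.round(2),c<1e-8, ((q2-LO).min().round(2),(HI-q2).min().round(2)))
E
```

```text
[ 0.47044643 -0.31242232  0.06987602  0.7088233 ]
[[-0.6  0.6]
 [ 1.  -0.1]
 [ 0.5  1.3]
 [-0.5  1.2]
 [ 3.  -3. ]
 [-3.3 -3.1]
 [-0.7  2.7]
 [-0.1  0.2]
 [-0.1  0.4]]
yawf -0.24987458484030736
-110 grasp [-0.62  0.54  1.71 -0.24  1.17  1.  ] True (np.float64(0.93), np.float64(0.77))
   place [0.387 0.099 0.154] [ 0.03 -0.16  2.48 -1.19  0.24  2.84] False (np.float64(0.0), np.float64(0.0))
-120 grasp [-0.59  0.62  1.63 -0.32  1.33  1.05] True (np.float64(1.09), np.float64(0.85))
   place [0.395 0.097 0.18 ] [ 0.02 -0.16  2.47 -1.16  0.24  2.84] False (np.float64(0.0), np.float64(0.0))
-130 grasp [-0.56  0.7   1.54 -0.39  1.49  1.09] True (np.float64(1.14), np.float64(0.94))
   place [0.406 0.094 0.204] [ 0.03 -0.05  2.46  3.89  0.35 -2.14] True (np.float64(0.11), np.float64(0.02))
-140 grasp [-0.54  0.79  1.47 -0.46  1.65  1.11] True (np.float64(1.07), np.float64(1.01))
   place [0.422 0.09  0.226] [ 0.02 -0.1   2.39 -1.1   0.24  2.84] False (np.float64(0.0), np.float64(0.0))
```

```bash
sed -i 's/^MP=.*/MP=np.array([0.4704,-0.3124,0.0705,0.70])/' plan.py; cat > place.py <<'E'
from plan import *
from kin import *
lens=np.array([.752,.006])
def final(base,p,R,lean=.14,dz=0,dyaw=0):
    base=np.array(base);u=(lens-base)/np.linalg.norm(lens-base); c,s=np.cos(dyaw),np.sin(dyaw); u=np.array([c*u[0]-s*u[1],s*u[0]+c*u[1]])
    fw=np.array([u[0],u[1],0]);k=np.array([0,0,1.])
    xm=-fw*np.sin(lean)+k*np.cos(lean); zm=-fw*np.cos(lean)-k*np.sin(lean); ym=np.cross(zm,xm)
    Rm=Rn.from_matrix(np.c_[xm,ym,zm]); o=np.array([*base,.017+dz])-Rm.apply([-.063,0,.014])
    Rm0=Rn.from_euler('z',MP[2]); o0=np.array([MP[0],MP[1],0])
    return o+(Rm*Rm0.inv()).apply(p-o0), Rm*Rm0.inv()*R
def ik1(p,R,s):
    f=lambda q:np.r_[(FK(q)[0]-p)*5,(FK(q)[1].inv()*R).as_rotvec()]
    r=least_squares(f,np.clip(s,LO+1e-3,HI-1e-3),bounds=(LO,HI));return r.x,r.cost
E
cat > scan.py <<'E'
from place import *
seeds=[[0,0,2.3,-.8,.5,1.5],[0,0,2.3,3.9,.4,-2.1],[0,0,2.3,3.2,.5,-1.5],[0,0,2.3,3.2,.5,1.6]]
for gx in (40,):
  for tilt in (-115,-130,-140,-150):
   p,R=tgt([gx,0,27],tilt)
   for hf in (0,1):
    Rg=R*Rn.from_euler('z',np.pi*hf)
    for base in ([.56,.055],[.59,.06],[.59,.09],[.61,.1],[.56,.11]):
      pf,Rf=final(base,p,Rg)
      best=None
      for s in seeds:
        q,c=ik1(pf,Rf,s)
        if c<1e-9:
            m=min((q-LO).min(),(HI-q).min())
            if best is None or m>best[0]: best=(m,q)
      if best is not None: print(tilt,hf,base,'margin %.2f'%best[0],best[1].round(2))
E
time python3 scan.py
```

```text
-115 0 [0.59, 0.06] margin 0.08 [ 0.1   0.17  2.4   3.74  0.77 -1.9 ]
-115 0 [0.59, 0.09] margin 0.18 [ 0.26  0.24  2.3   4.14  0.88 -2.08]
-115 0 [0.61, 0.1] margin 0.28 [ 0.31  0.32  2.2   4.32  0.95 -2.17]
-115 0 [0.56, 0.11] margin 0.15 [ 0.34  0.22  2.33  4.23  0.93 -2.11]
-115 1 [0.59, 0.06] margin 0.08 [0.1  0.17 2.4  3.74 0.77 1.24]
-115 1 [0.59, 0.09] margin 0.18 [0.26 0.24 2.3  4.14 0.88 1.06]
-115 1 [0.61, 0.1] margin 0.28 [0.31 0.32 2.2  4.32 0.95 0.97]
-115 1 [0.56, 0.11] margin 0.15 [0.34 0.22 2.33 4.23 0.93 1.03]
-130 0 [0.56, 0.055] margin 0.02 [ 0.03 -0.04  2.46  3.86  0.36 -2.11]
-130 0 [0.59, 0.06] margin 0.12 [ 0.08  0.05  2.36  4.09  0.42 -2.26]
-130 0 [0.59, 0.09] margin 0.19 [ 0.22  0.13  2.28  4.48  0.6  -2.44]
-130 0 [0.61, 0.1] margin 0.03 [ 0.27  0.21  2.18  4.64  0.7  -2.5 ]
-130 0 [0.56, 0.11] margin 0.11 [ 0.3   0.1   2.31  4.56  0.66 -2.46]
-130 1 [0.56, 0.055] margin 0.02 [ 0.03 -0.04  2.46  3.86  0.36  1.03]
-130 1 [0.59, 0.06] margin 0.12 [0.08 0.05 2.36 4.09 0.42 0.88]
-130 1 [0.59, 0.09] margin 0.19 [0.22 0.13 2.28 4.48 0.6  0.7 ]
-130 1 [0.61, 0.1
[... 152 characters left out ...]
09  2.24 -1.4   0.49  0.29]
-140 1 [0.61, 0.1] margin 0.22 [ 0.23  0.17  2.15 -1.31  0.6   0.31]
-140 1 [0.56, 0.11] margin 0.17 [ 0.26  0.06  2.28 -1.36  0.55  0.32]
-150 0 [0.56, 0.055] margin 0.03 [-0.01 -0.07  2.34 -0.59  0.27  2.33]
-150 0 [0.59, 0.06] margin 0.08 [ 0.03  0.02  2.25 -0.74  0.32  2.57]
-150 1 [0.56, 0.055] margin 0.03 [-0.01 -0.07  2.34 -0.59  0.27 -0.81]
-150 1 [0.59, 0.06] margin 0.08 [ 0.03  0.02  2.25 -0.74  0.32 -0.57]
-150 1 [0.59, 0.09] margin 0.24 [ 0.15  0.08  2.19 -0.9   0.48 -0.21]
-150 1 [0.61, 0.1] margin 0.33 [ 0.19  0.15  2.11 -0.92  0.57 -0.08]
-150 1 [0.56, 0.11] margin 0.25 [ 0.21  0.04  2.23 -0.92  0.52 -0.13]
real	0m11.907s
user	0m12.269s
sys	0m0.125s
```

```bash
cat > path.py <<'E'
from place import *
from scipy.spatial.transform import Slerp
HF=Rn.from_euler('z',np.pi)
G=[40,0,27];T=-150;BASE=[.60,.085]
p,R=tgt(G,T);R=R*HF
def chk(seq,q,n=30):
    p0,R0=FK(q)
    for (p1,R1) in seq:
        sl=Slerp([0,1],Rn.concatenate([R0,R1])); mx=0; bad=0; mg=9
        for t in np.linspace(0,1,n+1)[1:]:
            qn,c=ik1(p0+t*(p1-p0),sl(t),q); bad+=c>1e-8; mx=max(mx,abs(qn-q).max()); q=qn; mg=min(mg,(q-LO).min(),(HI-q).min())
        print('end',p1.round(3),q.round(2),'bad',bad,'maxstep %.2f'%mx,'margin %.2f'%mg,'rot %.0f'%np.degrees((R0.inv()*R1).magnitude()),'dist %.0f'%(1000*np.linalg.norm(p1-p0)))
        p0,R0=p1,R1
    return q
E
python3 - <<'E'
from path import *
q=np.array(get_state()['qpos']); q[5]-=np.pi
z=R.apply([0,0,1])
pre=p-.09*z
pf,Rf=final(BASE,p,R); pu,_=final(BASE,p,R,dz=.15)
q=chk([(pre,R),(p,R),(p+np.array([0,0,.2]),R),(np.array([.50,-.2,.38]),Rf),(pu+np.array([-.0,0,0]),Rf),(pf,Rf)],q)
print(Rf.as_matrix().round(2))
E
python3 -m jog '[{"grip":0,"x":0,"y":0,"z":0,"rx":0,"ry":0,"rz":-7.1},{"grip":0,"x":0,"y":0,"z":0,"rx":0,"ry":0,"rz":-7.1},{"grip":0,"x":0,"y":0,"z":0,"rx":0,"ry":0,"rz":-7.1},{"grip":0,"x":0,"y":0,"z":0,"rx":0,"ry":0,"rz":-7.1},{"grip":0,"x":0,"y":0,"z":0,"rx":0,"ry":0,"rz":-7.1},{"grip":0,"x":0,"y":0,"z":0,"rx":0,"ry":0,"rz":-7.1},{"grip":0,"x":0,"y":0,"z":0,"rx":0,"ry":0,"rz":-7.1},{"grip":0,"x":0,"y":0,"z":0,"rx":0,"ry":0,"rz":-7.1}]'
```

```text
end [ 0.722 -0.295  0.149] [-0.47  0.93  1.19 -0.5   1.95 -2.07] bad 0 maxstep 0.02 margin 0.70 rot 20 dist 211
end [ 0.644 -0.3    0.104] [-0.53  0.87  1.4  -0.52  1.8  -2.03] bad 0 maxstep 0.01 margin 0.78 rot 0 dist 90
end [ 0.644 -0.3    0.304] [-0.53  0.61  1.4  -0.57  2.02 -2.17] bad 0 maxstep 0.01 margin 0.67 rot 0 dist 200
end [ 0.5  -0.2   0.38] [-0.58 -0.09  2.06  0.12  0.51 -1.76] bad 0 maxstep 0.05 margin 0.27 rot 102 dist 191
end [0.491 0.142 0.389] [ 0.14 -0.13  2.08 -0.58  0.71 -0.6 ] bad 0 maxstep 0.04 margin 0.27 rot 0 dist 342
end [0.491 0.142 0.239] [ 0.14  0.09  2.17 -0.9   0.47 -0.22] bad 0 maxstep 0.02 margin 0.23 rot 0 dist 150
[[ 0.46  0.7   0.55]
 [ 0.89 -0.36 -0.28]
 [ 0.    0.62 -0.79]]
time: 6.82
eef_pos: [0.5569, -0.3054, 0.2799]
tcp_rot: [0.91, -0.233, -0.326, 0.108]
contact_force: [0.3, 0.3, 0.2]
opening: 1.002
```

```bash
python3 -m jog '[{"grip":0,"x":0,"y":0,"z":0,"rx":0,"ry":0,"rz":-7.1},{"grip":0,"x":0,"y":0,"z":0,"rx":0,"ry":0,"rz":-7.1},{"grip":0,"x":0,"y":0,"z":0,"rx":0,"ry":0,"rz":-7.1},{"grip":0,"x":0,"y":0,"z":0,"rx":0,"ry":0,"rz":-7.1},{"grip":0,"x":0,"y":0,"z":0,"rx":0,"ry":0,"rz":-7.1},{"grip":0,"x":0,"y":0,"z":0,"rx":0,"ry":0,"rz":-7.1},{"grip":0,"x":0,"y":0,"z":0,"rx":0,"ry":0,"rz":-7.1},{"grip":0,"x":0,"y":0,"z":0,"rx":0,"ry":0,"rz":-7.1}]';python3 -m jog '[{"grip":0,"x":0,"y":0,"z":0,"rx":0,"ry":0,"rz":-7.1},{"grip":0,"x":0,"y":0,"z":0,"rx":0,"ry":0,"rz":-7.1},{"grip":0,"x":0,"y":0,"z":0,"rx":0,"ry":0,"rz":-7.1},{"grip":0,"x":0,"y":0,"z":0,"rx":0,"ry":0,"rz":-7.1},{"grip":0,"x":0,"y":0,"z":0,"rx":0,"ry":0,"rz":-7.1},{"grip":0,"x":0,"y":0,"z":0,"rx":0,"ry":0,"rz":-7.1},{"grip":0,"x":0,"y":0,"z":0,"rx":0,"ry":0,"rz":-7.1},{"grip":0,"x":0,"y":0,"z":0,"rx":0,"ry":0,"rz":-7.1}]'; python3 -m jog '[{"grip":0,"x":0,"y":0,"z":0,"rx":0,"ry":0,"rz":-5},{"grip":0,"x":0,"y":0,"z":0,"rx":0,"ry":0,"rz":-4.6},{"grip":0,"x":0,"y":0,"z":0,"rx":0,"ry":0,"rz":0}]'
python3 - <<'E'
from path import *
z=R.apply([0,0,1]);pre=p-.09*z
p0,R0=pose();print(delta(pre,R))
# separate: first turn, then translate
d=delta(pre,R); R1=R0*Rn.from_rotvec(np.radians(d[1])); print('trans after turn',R.inv().apply(pre-p0)*1000)
E
```

```text
time: 7.48
eef_pos: [0.5569, -0.3054, 0.2799]
tcp_rot: [0.911, 0.228, -0.338, -0.06]
contact_force: [-0.5, -0.9, -0.3]
opening: 0.999
time: 8.15
eef_pos: [0.5569, -0.3054, 0.2799]
tcp_rot: [0.693, 0.634, -0.269, -0.214]
contact_force: [-0.1, 0.4, 0.7]
opening: 0.994
time: 8.4
eef_pos: [0.557, -0.3054, 0.28]
tcp_rot: [0.64, 0.688, -0.25, -0.235]
contact_force: [-0.4, 0.0, 0.4]
opening: 1.001
(array([ -1.48727991, 210.49796953,  -6.80713709]), array([19.8457285 , -0.05480286,  0.17722205]))
trans after turn [ -0.89363525 195.68935445 -77.86412694]
```

```bash
python3 -m jog '[{"grip":0,"x":0,"y":0,"z":0,"rx":6.6,"ry":0,"rz":0},{"grip":0,"x":0,"y":0,"z":0,"rx":6.6,"ry":0,"rz":0},{"grip":0,"x":0,"y":0,"z":0,"rx":6.65,"ry":0,"rz":0.18}]'; python3 -m jog '[{"grip":0,"x":0,"y":28,"z":-11,"rx":0,"ry":0,"rz":0},{"grip":0,"x":0,"y":28,"z":-11,"rx":0,"ry":0,"rz":0},{"grip":0,"x":0,"y":28,"z":-11,"rx":0,"ry":0,"rz":0},{"grip":0,"x":0,"y":28,"z":-11,"rx":0,"ry":0,"rz":0},{"grip":0,"x":0,"y":28,"z":-11,"rx":0,"ry":0,"rz":0},{"grip":0,"x":0,"y":28,"z":-11,"rx":0,"ry":0,"rz":0},{"grip":0,"x":-0.9,"y":27,"z":-11,"rx":0,"ry":0,"rz":0},{"grip":0,"x":0,"y":0,"z":0,"rx":0,"ry":0,"rz":0}]'
python3 - <<'E'
from path import *
print(delta(p,R)); shot('wrist','w10.png');shot('side','s10.png')
b=cv2.imread('pics/s10.png')[90:210,270:430];b=cv2.resize(b,None,fx=3,fy=3,interpolation=cv2.INTER_CUBIC)
a=cv2.resize(cv2.imread('pics/w10.png'),(480,300)); cv2.imwrite('pics/m10.png',np.vstack([b,a])[:600])
E
```

```text
time: 8.65
eef_pos: [0.5574, -0.3055, 0.2811]
tcp_rot: [0.591, 0.631, -0.368, -0.341]
contact_force: [0.7, -0.4, -0.0]
opening: 1.004
time: 9.32
eef_pos: [0.7224, -0.2936, 0.1429]
tcp_rot: [0.589, 0.633, -0.367, -0.343]
contact_force: [-1.1, 0.9, -2.0]
opening: 1.005
(array([-1.0609934, -5.6014716, 87.1291166]), array([-0.24429399, -0.04669466,  0.07306331]))
```

View pics/m10.png

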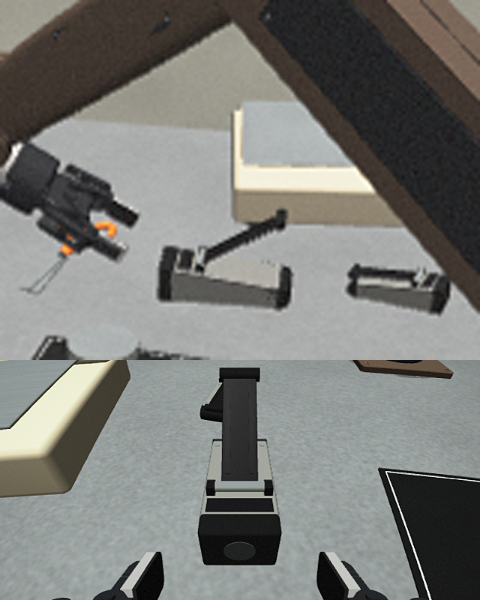

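```bash
python3 -m jog '[{"grip":0,"x":-1,"y":-5.6,"z":0,"rx":0,"ry":0,"rz":0},{"grip":0,"x":0,"y":0,"z":0,"rx":0,"ry":0,"rz":0},{"grip":0,"x":0,"y":0,"z":0,"rx":0,"ry":0,"rz":0},{"grip":0,"x":0,"y":0,"z":0,"rx":0,"ry":0,"rz":0}]'
python3 - <<'E'
from path import *
print(delta(p,R)); c=shot('wrist','w11.png')
print('pred corners', proj(load('w11.png'),np.array([m2w(v) for v in [(77,30,0),(77,-30,0),(29,27,45),(29,-27,45),(-59,18,102),(-59,-18,102)]])).round(1).tolist())
cv2.imwrite('pics/m11.png',cv2.resize(cv2.imread('pics/w11.png')[0:290,220:420],None,fx=2.05,fy=2.05,interpolation=cv2.INTER_CUBIC))
E
```

```text
time: 9.75
eef_pos: [0.7194, -0.2972, 0.1594]
tcp_rot: [0.593, 0.633, -0.365, -0.338]
contact_force: [0.3, 0.2, -0.4]
opening: 0.999
(array([ 2.49180637,  9.49215438, 92.67294338]), array([ 0.27945125,  0.03430526, -0.27635004]))
pred corners [[371.6, 289.4], [278.5, 289.8], [366.9, 187.3], [282.4, 187.6], [349.5, 39.6], [297.9, 39.8]]
```

View pics/m11.png

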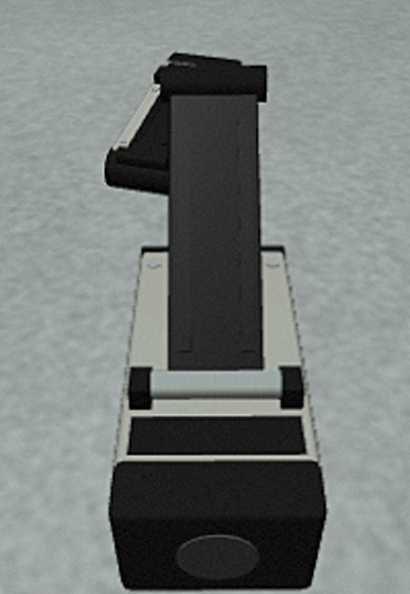

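```bash
python3 -m jog '[{"grip":0,"x":0,"y":0,"z":0,"rx":0,"ry":0,"rz":0},{"grip":0,"x":0,"y":0,"z":0,"rx":0,"ry":0,"rz":0}]'
python3 - <<'E'
from path import *
print(delta(p,R)); print(get_state()['dq'].round(3))
E
```

```text
time: 9.97
eef_pos: [0.7195, -0.2966, 0.1574]
tcp_rot: [0.592, 0.633, -0.366, -0.339]
contact_force: [-0.5, 0.6, 0.5]
opening: 0.998
(array([ 1.8907518 ,  7.89939799, 91.74545377]), array([ 0.15945881,  0.02957939, -0.17974364]))
[ 0.     0.011 -0.002 -0.002 -0.002  0.001]
```

```bash
python3 -m jog '[{"grip":0,"x":1.3,"y":6,"z":10,"rx":0,"ry":0,"rz":0},{"grip":0,"x":0,"y":0,"z":12,"rx":0,"ry":0,"rz":0},{"grip":0,"x":0,"y":0,"z":12,"rx":0,"ry":0,"rz":0},{"grip":0,"x":0,"y":0,"z":12,"rx":0,"ry":0,"rz":0},{"grip":0,"x":0,"y":0,"z":12,"rx":0,"ry":0,"rz":0},{"grip":0,"x":0,"y":0,"z":0,"rx":0,"ry":0,"rz":0},{"grip":0,"x":0,"y":0,"z":0,"rx":0,"ry":0,"rz":0},{"grip":0,"x":0,"y":0,"z":0,"rx":0,"ry":0,"rz":0}]'
python3 - <<'E'
from path import *
print(delta(p,R)); print(get_state()['dq'].round(3))
E
```

```text
time: 10.63
eef_pos: [0.6728, -0.2986, 0.1226]
tcp_rot: [0.592, 0.633, -0.366, -0.339]
contact_force: [-0.9, 0.5, 0.8]
opening: 1.002
(array([ 0.4665814 ,  1.26527897, 33.80295844]), array([ 0.13991772,  0.0359104 , -0.15917761]))
[ 0.004 -0.006 -0.018 -0.001 -0.001 -0.   ]
```

```bash
python3 -m jog '[{"grip":0,"x":0.4,"y":0,"z":9,"rx":0,"ry":0,"rz":0},{"grip":0,"x":0,"y":0,"z":9,"rx":0,"ry":0,"rz":0},{"grip":0,"x":0,"y":0,"z":8,"rx":0,"ry":0,"rz":0},{"grip":0,"x":0,"y":0,"z":7,"rx":0,"ry":0,"rz":0},{"grip":0,"x":0,"y":0,"z":0,"rx":0,"ry":0,"rz":0},{"grip":0,"x":0,"y":0,"z":0,"rx":0,"ry":0,"rz":0},{"grip":0,"x":0,"y":0,"z":0,"rx":0,"ry":0,"rz":0},{"grip":0,"x":0,"y":0,"z":0,"rx":0,"ry":0,"rz":0}]'
python3 - <<'E'
from path import *
print(delta(p,R)); print(get_state()['dq'].round(3))
shot('wrist','w12.png');shot('side','s12.png')
b=cv2.imread('pics/s12.png')[90:210,270:430];b=cv2.resize(b,None,fx=3,fy=3,interpolation=cv2.INTER_CUBIC)
a=cv2.resize(cv2.imread('pics/w12.png'),(480,300)); cv2.imwrite('pics/m12.png',np.vstack([b,a])[:660])
E
```

```text
time: 11.3
eef_pos: [0.6444, -0.3003, 0.1065]
tcp_rot: [0.592, 0.633, -0.366, -0.339]
contact_force: [0.7, 0.5, -0.4]
opening: 1.001
(array([0.23200331, 1.61409237, 1.10612969]), array([ 0.17541296,  0.05010309, -0.18049432]))
[ 0.003 -0.    -0.     0.    -0.    -0.001]
```

View pics/m12.png

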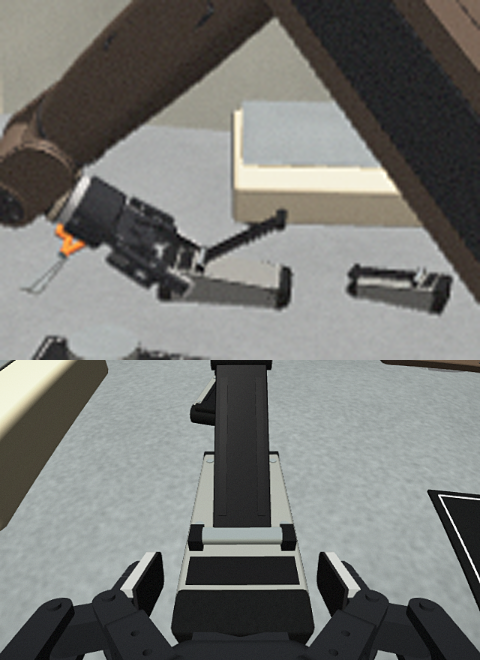

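```bash
python3 -m jog '[{"grip":0.2,"x":0,"y":0,"z":0,"rx":0,"ry":0,"rz":0},{"grip":0.3,"x":0,"y":0,"z":0,"rx":0,"ry":0,"rz":0},{"grip":0.6,"x":0,"y":0,"z":0,"rx":0,"ry":0,"rz":0},{"grip":0.6,"x":0,"y":0,"z":0,"rx":0,"ry":0,"rz":0},{"grip":0.6,"x":0,"y":0,"z":0,"rx":0,"ry":0,"rz":0},{"grip":0.6,"x":0,"y":0,"z":0,"rx":0,"ry":0,"rz":0}]' 80
python3 - <<'E'
from path import *
s=get_state();print(s['opening']*85,s['contact_force'],delta(p,R)); shot('wrist','w13.png')
a=cv2.resize(cv2.imread('pics/w13.png'),(480,300)); cv2.imwrite('pics/m13.png',a)
np.savez('grasp.npz',p=s['eef_pos'],q=s['tcp_rot'])
E
```

```text
time: 11.9
eef_pos: [0.6443, -0.3001, 0.1062]
tcp_rot: [0.592, 0.633, -0.366, -0.339]
contact_force: [3.0, -0.1, 0.2]
opening: 0.699
59.39690936788255 [ 3.02701157 -0.12187763  0.15143605] (array([0.00809741, 1.45398971, 0.91022206]), array([ 0.15434898,  0.03482725, -0.15655258]))
```

View pics/m13.png

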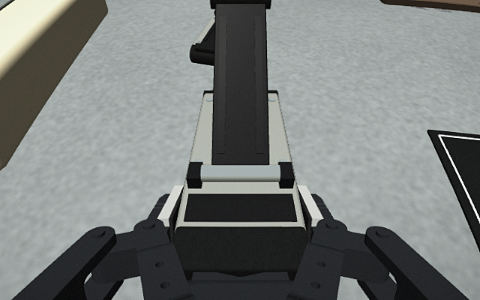

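```bash
python3 -m jog '[{"grip":0.6,"x":0,"y":-8,"z":-4.6,"rx":0,"ry":0,"rz":0},{"grip":0.6,"x":0,"y":-14,"z":-8,"rx":0,"ry":0,"rz":0},{"grip":0.6,"x":0,"y":-22,"z":-12.7,"rx":0,"ry":0,"rz":0},{"grip":0.6,"x":0,"y":-28,"z":-16,"rx":0,"ry":0,"rz":0},{"grip":0.6,"x":0,"y":-28,"z":-16,"rx":0,"ry":0,"rz":0},{"grip":0.6,"x":0,"y":-28,"z":-16,"rx":0,"ry":0,"rz":0},{"grip":0.6,"x":0,"y":-22,"z":-12.7,"rx":0,"ry":0,"rz":0},{"grip":0.6,"x":0,"y":-14,"z":-8,"rx":0,"ry":0,"rz":0}]'
python3 - <<'E'
from path import *
shot('wrist','w14.png');shot('side','s14.png');s=get_state();print(s['opening']*85,s['eef_pos'])
b=cv2.imread('pics/s14.png')[30:190,250:430];b=cv2.resize(b,None,fx=2.6,fy=2.6,interpolation=cv2.INTER_CUBIC)
a=cv2.resize(cv2.imread('pics/w14.png'),(b.shape[1],290)); cv2.imwrite('pics/m14.png',np.vstack([b,a])[:760])
g=np.load('grasp.npz');pg,Rg=g['p'],Rn.from_quat(g['q'])
pm,Rf=final(BASE,pg,Rg)
pv=np.array([.50,-.2,.40]);p0,R0=pose()
print('dir',delta(pv,Rf)); q=s['qpos'];
q=chk([(pv,Rf),(final(BASE,pg,Rg,dz=.15)[0],Rf),(pm,Rf)],q)
E
```

```text
time: 12.62
eef_pos: [0.6431, -0.3001, 0.3004]
tcp_rot: [0.593, 0.633, -0.365, -0.337]
contact_force: [-0.1, -0.3, -2.8]
opening: 0.693
59.14578440252528 [ 0.6434402  -0.30023543  0.30024532]
dir (array([ 109.21932646, -155.74246949,   66.24689199]), array([-94.82440426,   7.12090512,  34.94062926]))
end [ 0.5 -0.2  0.4] [-0.58 -0.11  2.04  0.12  0.55 -1.74] bad 0 maxstep 0.05 margin 0.31 rot 101 dist 201
end [0.49  0.142 0.389] [ 0.14 -0.13  2.08 -0.58  0.71 -0.6 ] bad 0 maxstep 0.04 margin 0.31 rot 0 dist 343
end [0.49  0.142 0.239] [ 0.14  0.09  2.18 -0.91  0.47 -0.21] bad 0 maxstep 0.02 margin 0.23 rot 0 dist 150
```

View pics/m14.png

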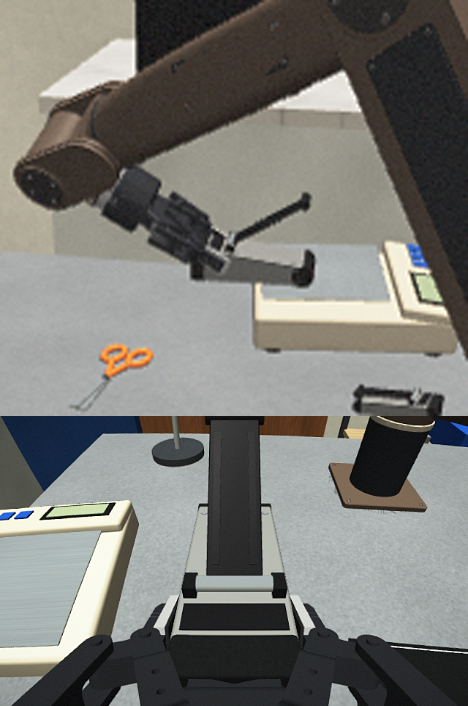

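```bash
python3 - <<'E'
from path import *
s=get_state();g=np.load('grasp.npz');pg,Rg=g['p'],Rn.from_quat(g['q'])
pm,Rf=final(BASE,pg,Rg);pu=final(BASE,pg,Rg,dz=.15)[0]
p0,R0=pose();v=np.array([.58,-.26,.38])
chk([(v,R0),(v,Rf),(pu,Rf),(pm,Rf)],s['qpos'])
print('tr',R0.inv().apply(v-p0)*1000); d=delta(v,Rf,v,R0)[1];print('rot',d,d/16)
print('tr2',Rf.inv().apply(pu-v)*1000)
E
```

```text
end [ 0.58 -0.26  0.38] [-0.52  0.38  1.58 -0.58  2.06 -2.19] bad 0 maxstep 0.01 margin 0.65 rot 0 dist 110
end [ 0.58 -0.26  0.38] [-0.59  0.14  1.83  0.14  0.52 -1.77] bad 0 maxstep 0.06 margin 0.28 rot 101 dist 0
end [0.49  0.142 0.389] [ 0.14 -0.13  2.08 -0.58  0.71 -0.6 ] bad 0 maxstep 0.04 margin 0.27 rot 0 dist 413
end [0.49  0.142 0.239] [ 0.14  0.09  2.18 -0.91  0.47 -0.21] bad 0 maxstep 0.02 margin 0.23 rot 0 dist 150
tr [ 43.95908166 -99.7015407   11.46993744]
rot [-94.82440426   7.12090512  34.94062926] [-5.92652527  0.44505657  2.18378933]
tr2 [ 314.68115546 -204.1711156  -171.62029729]
```

```bash
python3 -m jog '[{"grip":0.6,"x":5.5,"y":-12.5,"z":1.4,"rx":0,"ry":0,"rz":0},{"grip":0.6,"x":11,"y":-25,"z":2.9,"rx":0,"ry":0,"rz":0},{"grip":0.6,"x":11,"y":-25,"z":2.9,"rx":0,"ry":0,"rz":0},{"grip":0.6,"x":11,"y":-25,"z":2.9,"rx":0,"ry":0,"rz":0},{"grip":0.6,"x":5.5,"y":-12.2,"z":1.4,"rx":0,"ry":0,"rz":0},{"grip":0.6,"x":0,"y":0,"z":0,"rx":-2,"ry":0.15,"rz":0.73},{"grip":0.6,"x":0,"y":0,"z":0,"rx":-3.95,"ry":0.3,"rz":1.46},{"grip":0.6,"x":0,"y":0,"z":0,"rx":-3.95,"ry":0.3,"rz":1.46}]'; python3 -m jog '[{"grip":0.6,"x":0,"y":0,"z":0,"rx":-3.95,"ry":0.3,"rz":1.46},{"grip":0.6,"x":0,"y":0,"z":0,"rx":-3.95,"ry":0.3,"rz":1.46},{"grip":0.6,"x":0,"y":0,"z":0,"rx":-3.95,"ry":0.3,"rz":1.46},{"grip":0.6,"x":0,"y":0,"z":0,"rx":-3.95,"ry":0.3,"rz":1.46},{"grip":0.6,"x":0,"y":0,"z":0,"rx":-3.95,"ry":0.3,"rz":1.46},{"grip":0.6,"x":0,"y":0,"z":0,"rx":-3.95,"ry":0.3,"rz":1.46},{"grip":0.6,"x":0,"y":0,"z":0,"rx":-3.95,"ry":0.3,"rz":1.46},{"grip":0.6,"x":0,"y":0,"z":0,"rx":-3.95,"ry":0.3,"rz":1.46}]';  python3 - <<'E'
from path import *
shot('wrist','w15.png');shot('side','s15.png');s=get_state();print(s['opening']*85,s['eef_pos'],s['qpos'].round(2))
b=cv2.imread('pics/s15.png')[0:190,220:430];b=cv2.resize(b,None,fx=2.2,fy=2.2,interpolation=cv2.INTER_CUBIC)
a=cv2.resize(cv2.imread('pics/w15.png'),(b.shape[1],288)); cv2.imwrite('pics/m15.png',np.vstack([b,a])[:760])
g=np.load('grasp.npz');pg,Rg=g['p'],Rn.from_quat(g['q'])
pm,Rf=final(BASE,pg,Rg);v=np.array([.58,-.26,.38]);print(delta(v,Rf))
E
```

```text
time: 13.38
eef_pos: [0.5795, -0.2595, 0.3727]
tcp_rot: [0.641, 0.641, -0.315, -0.28]
contact_force: [0.7, 0.7, -2.8]
opening: 0.695
time: 14.05
eef_pos: [0.5794, -0.2597, 0.3721]
tcp_rot: [0.76, 0.629, -0.143, -0.076]
contact_force: [0.1, 0.7, -3.0]
opening: 0.694
58.55785966189302 [ 0.57923735 -0.25964401  0.37274046] [-0.55  0.27  1.66 -0.22  1.45 -1.88]
(array([-1.10693754, -1.38202059, -7.0904206 ]), array([-54.03125889,   3.83312476,  19.60021501]))
```

View pics/m15.png

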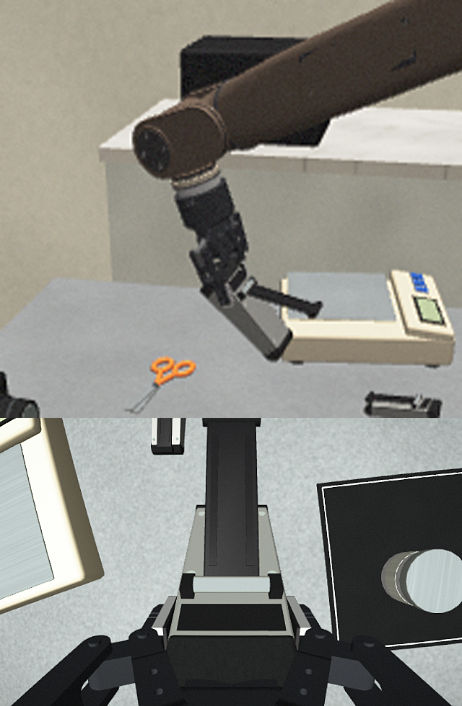

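```bash
python3 -m jog '[{"grip":0.6,"x":0,"y":0,"z":0,"rx":-3.86,"ry":0.27,"rz":1.4},{"grip":0.6,"x":0,"y":0,"z":0,"rx":-3.86,"ry":0.27,"rz":1.4},{"grip":0.6,"x":0,"y":0,"z":0,"rx":-3.86,"ry":0.27,"rz":1.4},{"grip":0.6,"x":0,"y":0,"z":0,"rx":-3.86,"ry":0.27,"rz":1.4},{"grip":0.6,"x":0,"y":0,"z":0,"rx":-3.86,"ry":0.27,"rz":1.4},{"grip":0.6,"x":0,"y":0,"z":0,"rx":-3.86,"ry":0.27,"rz":1.4},{"grip":0.6,"x":0,"y":0,"z":0,"rx":-3.86,"ry":0.27,"rz":1.4},{"grip":0.6,"x":0,"y":0,"z":0,"rx":-3.86,"ry":0.27,"rz":1.4}]'; python3 -m jog '[{"grip":0.6,"x":0,"y":0,"z":0,"rx":-3.86,"ry":0.27,"rz":1.4},{"grip":0.6,"x":0,"y":0,"z":0,"rx":-3.86,"ry":0.27,"rz":1.4},{"grip":0.6,"x":0,"y":0,"z":0,"rx":-3.86,"ry":0.27,"rz":1.4},{"grip":0.6,"x":0,"y":0,"z":0,"rx":-3.86,"ry":0.27,"rz":1.4},{"grip":0.6,"x":0,"y":0,"z":0,"rx":-3.86,"ry":0.27,"rz":1.4},{"grip":0.6,"x":0,"y":0,"z":0,"rx":-3.86,"ry":0.27,"rz":1.4},{"grip":0.6,"x":0,"y":0,"z":0,"rx":0,"ry":0,"rz":0},{"grip":0.6,"x":0,"y":0,"z":0,"rx":0,"ry":0,"rz":0}]';  python3 - <<'E'
from path import *
shot('wrist','w16.png');shot('side','s16.png');s=get_state();print(s['opening']*85,s['eef_pos'],s['qpos'].round(2))
b=cv2.imread('pics/s16.png')[0:190,220:430];b=cv2.resize(b,None,fx=2.2,fy=2.2,interpolation=cv2.INTER_CUBIC)
a=cv2.resize(cv2.imread('pics/w16.png'),(b.shape[1],288)); cv2.imwrite('pics/m16.png',np.vstack([b,a])[:760])
g=np.load('grasp.npz');pg,Rg=g['p'],Rn.from_quat(g['q'])
pm,Rf=final(BASE,pg,Rg);v=np.array([.58,-.26,.38]);print(delta(v,Rf)); pu=final(BASE,pg,Rg,dz=.14)[0]; d=delta(pu,Rf);print(d,d[0]/14)
E
```

```text
time: 14.82
eef_pos: [0.5794, -0.2596, 0.3728]
tcp_rot: [0.812, 0.567, 0.036, 0.13]
contact_force: [0.7, -0.3, -4.3]
opening: 0.69
time: 15.48
eef_pos: [0.5794, -0.2595, 0.373]
tcp_rot: [0.808, 0.491, 0.168, 0.278]
contact_force: [0.4, 0.1, -4.2]
opening: 0.693
58.87925721528146 [ 0.57979517 -0.2597489   0.37400175] [-0.59  0.14  1.84  0.14  0.51 -1.78]
(array([-0.13228935,  3.93760307, -4.53451606]), array([-0.04718295,  0.03820005,  0.12977547]))
(array([ 314.90339149, -205.83598108, -168.3305561 ]), array([-0.04718295,  0.03820005,  0.12977547])) [ 22.49309939 -14.70257008 -12.02361115]
```

View pics/m16.png

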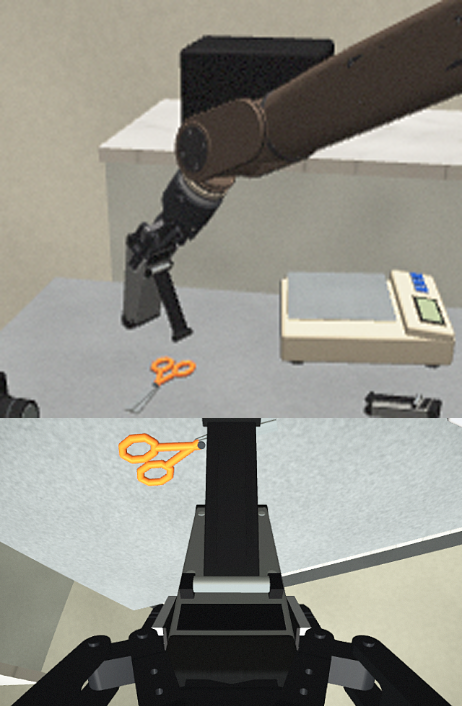

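```bash
python3 -m jog '[{"grip":0.6,"x":11,"y":-7.4,"z":-6,"rx":0,"ry":0,"rz":0},{"grip":0.6,"x":22.5,"y":-14.7,"z":-12,"rx":0,"ry":0,"rz":0},{"grip":0.6,"x":22.5,"y":-14.7,"z":-12,"rx":0,"ry":0,"rz":0},{"grip":0.6,"x":22.5,"y":-14.7,"z":-12,"rx":0,"ry":0,"rz":0},{"grip":0.6,"x":22.5,"y":-14.7,"z":-12,"rx":0,"ry":0,"rz":0},{"grip":0.6,"x":22.5,"y":-14.7,"z":-12,"rx":0,"ry":0,"rz":0},{"grip":0.6,"x":22.5,"y":-14.7,"z":-12,"rx":0,"ry":0,"rz":0},{"grip":0.6,"x":22.5,"y":-14.7,"z":-12,"rx":0,"ry":0,"rz":0}]'; python3 -m jog '[{"grip":0.6,"x":22.5,"y":-14.7,"z":-12,"rx":0,"ry":0,"rz":0},{"grip":0.6,"x":22.5,"y":-14.7,"z":-12,"rx":0,"ry":0,"rz":0},{"grip":0.6,"x":22.5,"y":-14.7,"z":-12,"rx":0,"ry":0,"rz":0},{"grip":0.6,"x":22.5,"y":-14.7,"z":-12,"rx":0,"ry":0,"rz":0},{"grip":0.6,"x":22.5,"y":-14.7,"z":-12,"rx":0,"ry":0,"rz":0},{"grip":0.6,"x":22.5,"y":-14.7,"z":-12,"rx":0,"ry":0,"rz":0},{"grip":0.6,"x":11,"y":-7.4,"z":-6,"rx":0,"ry":0,"rz":0},{"grip":0.6,"x":0,"y":0,"z":0,"rx":0,"ry":0,"rz":0}]';  python3 - <<'E'
from path import *
shot('wrist','w17.png');shot('side','s17.png');shot('scene','c17.png');s=get_state();print(s['opening']*85,s['eef_pos'],s['qpos'].round(2))
g=np.load('grasp.npz');pg,Rg=g['p'],Rn.from_quat(g['q'])
pu,Rf=final(BASE,pg,Rg,dz=.14); d=delta(pu,Rf);print(d)
E
```

```text
time: 16.25
eef_pos: [0.5313, -0.0434, 0.3771]
tcp_rot: [0.808, 0.489, 0.169, 0.281]
contact_force: [0.6, -0.2, -2.8]
opening: 0.692
time: 16.92
eef_pos: [0.4894, 0.1444, 0.3789]
tcp_rot: [0.807, 0.491, 0.171, 0.281]
contact_force: [-0.1, -0.4, -2.9]
opening: 0.694
58.8353674038309 [0.4902295  0.14172548 0.37884858] [ 0.14 -0.12  2.09 -0.6   0.69 -0.57]
(array([ 0.28360873, -0.5201997 , -0.73522963]), array([0.24542856, 0.0959166 , 0.083884  ]))
```

View pics/s17.png

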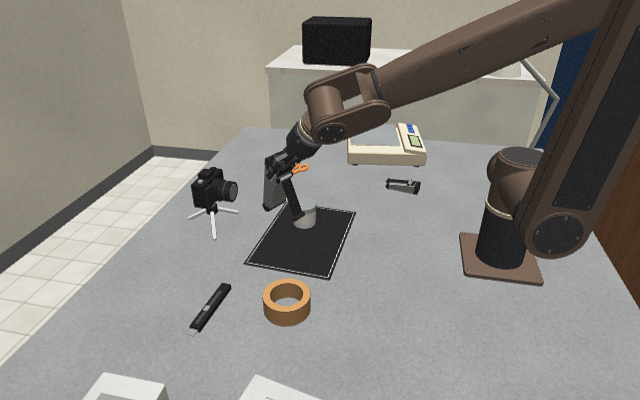

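View pics/c17.png

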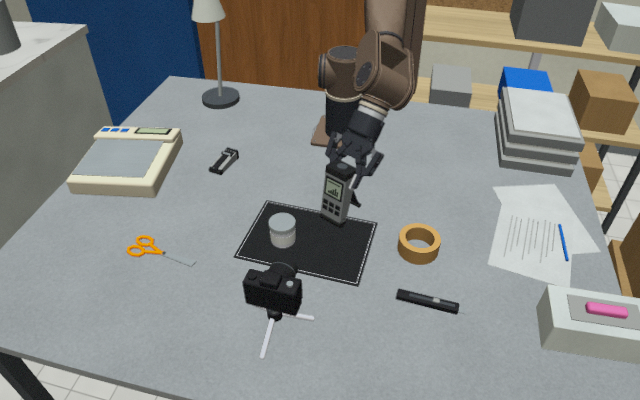

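View pics/w17.png

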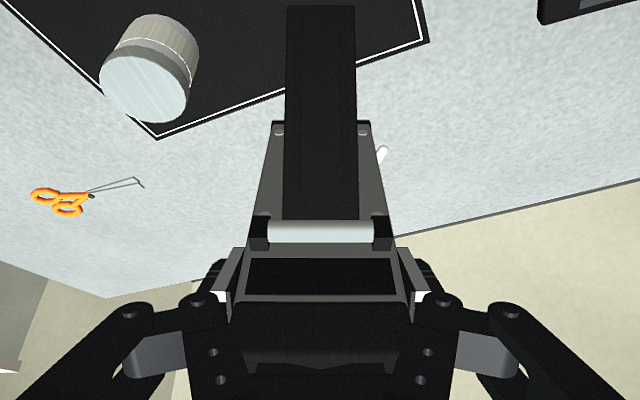

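```bash
python3 - <<'E'
from h import *
a=cv2.imread('pics/w13.png')[0:280,230:410];b=cv2.imread('pics/w17.png')[0:280,230:410]
cv2.imwrite('pics/cmp.png',cv2.resize(np.hstack([a,b]),None,fx=2.1,fy=2.1,interpolation=cv2.INTER_CUBIC))
E
```

```text
(no output)
```

View pics/cmp.png

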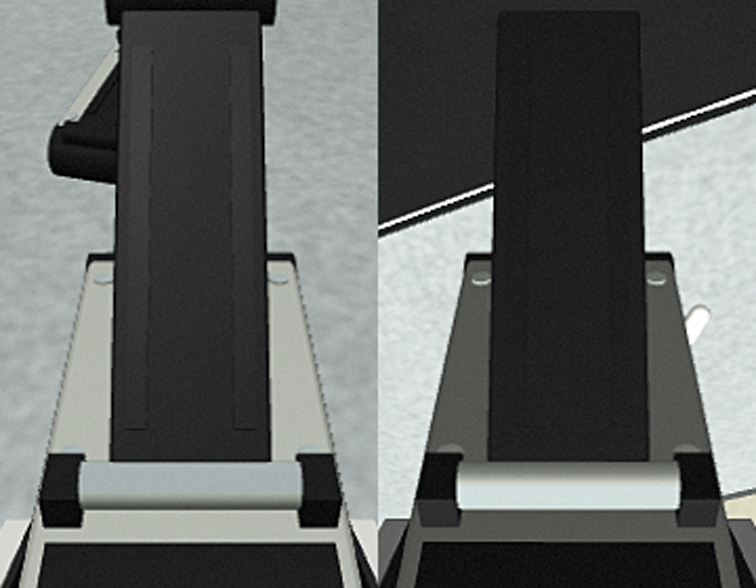

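```bash
python3 -m jog '[{"grip":0.6,"x":0,"y":-8,"z":10,"rx":0.2,"ry":0.1,"rz":0},{"grip":0.6,"x":0,"y":-15.5,"z":19.5,"rx":0,"ry":0,"rz":0},{"grip":0.6,"x":0,"y":-15.5,"z":19.5,"rx":0,"ry":0,"rz":0},{"grip":0.6,"x":0,"y":-15.5,"z":19.5,"rx":0,"ry":0,"rz":0},{"grip":0.6,"x":0,"y":-12,"z":15,"rx":0,"ry":0,"rz":0},{"grip":0.6,"x":0,"y":-6,"z":7.5,"rx":0,"ry":0,"rz":0},{"grip":0.6,"x":0,"y":0,"z":0,"rx":0,"ry":0,"rz":0},{"grip":0.6,"x":0,"y":0,"z":0,"rx":0,"ry":0,"rz":0}]';  python3 -m jog '[{"grip":0.6,"x":0,"y":0,"z":0,"rx":0,"ry":0,"rz":0},{"grip":0.6,"x":0,"y":0,"z":0,"rx":0,"ry":0,"rz":0}]'; python3 - <<'E'
from path import *
shot('side','s18.png');shot('scene','c18.png');s=get_state();print(s['qpos'].round(2))
g=np.load('grasp.npz');pg,Rg=g['p'],Rn.from_quat(g['q'])
pu,Rf=final(BASE,pg,Rg); d=delta(pu,Rf);print(d,'world',(pu-pose()[0])*1000)
b=cv2.imread('pics/s18.png')[150:280,190:370];b=cv2.resize(b,None,fx=2.6,fy=2.6,interpolation=cv2.INTER_CUBIC)
a=cv2.imread('pics/c18.png')[130:290,230:410];a=cv2.resize(a,None,fx=2.6,fy=2.6,interpolation=cv2.INTER_CUBIC); cv2.imwrite('pics/m18.png',np.vstack([b,a])[:760])
E
```

```text
time: 17.73
eef_pos: [0.4897, 0.1413, 0.2613]
tcp_rot: [0.808, 0.49, 0.169, 0.279]
contact_force: [-0.8, -0.5, -2.9]
opening: 0.693
time: 17.9
eef_pos: [0.4905, 0.142, 0.2639]
tcp_rot: [0.808, 0.489, 0.172, 0.28]
contact_force: [0.2, 0.3, -3.4]
opening: 0.694
[ 0.14  0.05  2.17 -0.84  0.5  -0.29]
(array([ -0.2396807 , -15.86149262,  18.9819601 ]), array([ 0.19356592, -0.11616656,  0.00398316])) world [ -0.65847546   0.14982122 -24.72859009]
```

View pics/m18.png

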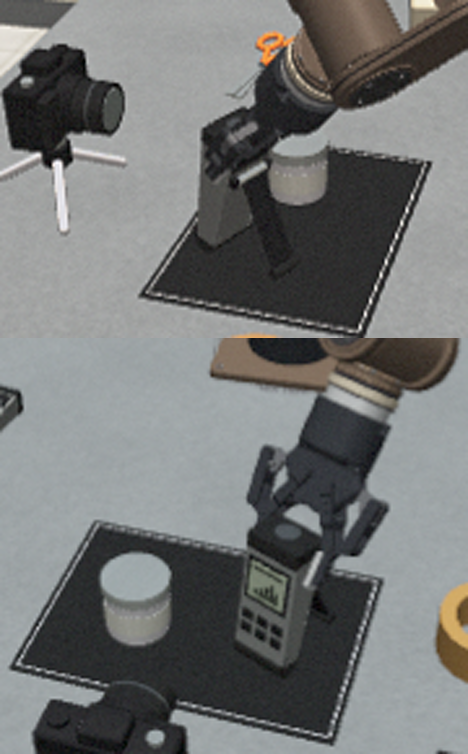

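```bash
python3 -m jog '[{"grip":0.6,"x":-0.2,"y":-3.8,"z":4.7,"rx":0,"ry":0,"rz":0},{"grip":0.6,"x":0,"y":-3.2,"z":3.8,"rx":0,"ry":0,"rz":0},{"grip":0.6,"x":0,"y":-2,"z":2.4,"rx":0,"ry":0,"rz":0},{"grip":0.6,"x":0,"y":-1.3,"z":1.5,"rx":0,"ry":0,"rz":0},{"grip":0.6,"x":0,"y":0,"z":0,"rx":0.1,"ry":-0.1,"rz":0},{"grip":0.6,"x":0,"y":0,"z":0,"rx":0,"ry":0,"rz":0},{"grip":0.6,"x":0,"y":0,"z":0,"rx":0,"ry":0,"rz":0},{"grip":0.6,"x":0,"y":0,"z":0,"rx":0,"ry":0,"rz":0}]'; python3 - <<'E'
from path import *
s=get_state();print(s['contact_force'],s['dq'].round(3))
g=np.load('grasp.npz');pg,Rg=g['p'],Rn.from_quat(g['q'])
pu,Rf=final(BASE,pg,Rg); d=delta(pu,Rf);print(d,'world',(pu-pose()[0])*1000)
E
```

```text
time: 18.67
eef_pos: [0.4894, 0.1424, 0.2467]
tcp_rot: [0.808, 0.49, 0.17, 0.28]
contact_force: [-0.7, 1.0, -3.0]
opening: 0.7
[-0.66157361  0.97986255 -2.96952721] [-0.001 -0.001 -0.    -0.    -0.001  0.   ]
(array([ 0.08281977, -4.55560317,  6.0229416 ]), array([-0.00144746,  0.02929902,  0.06095207])) world [ 0.1640087   0.00903705 -7.55044531]
```

```bash
python3 -m jog '[{"grip":0.6,"x":0,"y":-0.62,"z":0.77,"rx":0,"ry":0,"rz":0},{"grip":0.6,"x":0,"y":-0.62,"z":0.77,"rx":0,"ry":0,"rz":0},{"grip":0.6,"x":0,"y":-0.62,"z":0.77,"rx":0,"ry":0,"rz":0},{"grip":0.6,"x":0,"y":-0.62,"z":0.77,"rx":0,"ry":0,"rz":0},{"grip":0.6,"x":0,"y":-0.5,"z":0.6,"rx":0,"ry":0,"rz":0},{"grip":0.6,"x":0,"y":-0.3,"z":0.4,"rx":0,"ry":0,"rz":0},{"grip":0.6,"x":0,"y":-0.3,"z":0.4,"rx":0,"ry":0,"rz":0},{"grip":0.6,"x":0,"y":0,"z":0,"rx":0,"ry":0,"rz":0}]'; python3 - <<'E'
from path import *
s=get_state();print(s['contact_force'],s['wrist_torque'],s['dq'].round(3))
g=np.load('grasp.npz');pg,Rg=g['p'],Rn.from_quat(g['q'])
pu,Rf=final(BASE,pg,Rg); d=delta(pu,Rf);print(d,'world',(pu-pose()[0])*1000)
E
```

```text
time: 19.33
eef_pos: [0.4899, 0.1422, 0.2416]
tcp_rot: [0.808, 0.49, 0.17, 0.28]
contact_force: [1.2, -2.7, 1.1]
opening: 0.693
[ 1.19667782 -2.68513546  1.05749215] [-0.28496596  0.28186623 -0.03616971] [-0.002 -0.001 -0.     0.003  0.    -0.002]
(array([ 0.03683309, -1.80781723,  1.72532493]), array([0.08666404, 0.04459587, 0.09067012])) world [-0.29458882  0.1942492  -2.47422525]
```

```bash
python3 - <<'E'
from path import *
shot('side','s20.png');shot('scene','c20.png')
s=get_state();print(s['contact_force'],s['wrist_torque'])
b=cv2.imread('pics/s20.png')[180:270,250:350];b=cv2.resize(b,None,fx=7,fy=7,interpolation=cv2.INTER_CUBIC);cv2.imwrite('pics/m20.png',b[:, :])
a=cv2.imread('pics/c20.png')[170:270,300:390];a=cv2.resize(a,None,fx=6,fy=6,interpolation=cv2.INTER_CUBIC); cv2.imwrite('pics/m20c.png',a)
# predicted points with foot/base given tool pose
p0,R0=pose();g=np.load('grasp.npz');pg,Rg=g['p'],Rn.from_quat(g['q'])
Rm=R0*Rg.inv()*Rn.from_euler('z',MP[2]); o=p0+ (R0*Rg.inv()).apply(np.array([MP[0],MP[1],0])-pg)
W=lambda v:Rm.apply(np.array(v)/1000)+o
print('base',W([-63,0,14]),'foot',W([-59.1,0,102.1]),'lean',np.arcsin(-Rm.as_matrix()[:,0]@np.array([.87,-.48,0])))
L=Rm.inv().apply(np.array([.752,.006,.126])-o);print('lens in meter',L)
for c in ('s20.png','c20.png'): print(proj(load(c),np.array([W(v) for v in [(-63,30,14),(-63,-30,14),(-59.1,18,102.1),(-59.1,-18,102.1),(77,30,0),(77,-30,0),(-63,30,0),(-63,-30,0)]])).round(1).tolist())
E
```

```text
[ 1.47486858 -2.91317278  1.41134449] [-0.32559738  0.07212216 -0.06553337]
base [0.60043816 0.08445173 0.01965149] foot [0.52252456 0.1248626  0.01109273] lean 0.1405282527864566
lens in meter [ 1.82275890e-02  1.19877964e-05 -1.69950399e-01]
[[269.7, 248.5], [284.7, 238.6], [296.5, 261.6], [305.3, 255.1], [268.0, 205.6], [284.0, 196.5], [266.1, 246.1], [281.1, 236.3]]
[[339.7, 260.4], [321.8, 249.3], [356.2, 241.7], [345.7, 235.6], [343.2, 219.6], [323.8, 208.6], [336.3, 263.0], [318.4, 251.8]]
```

View pics/m20.png

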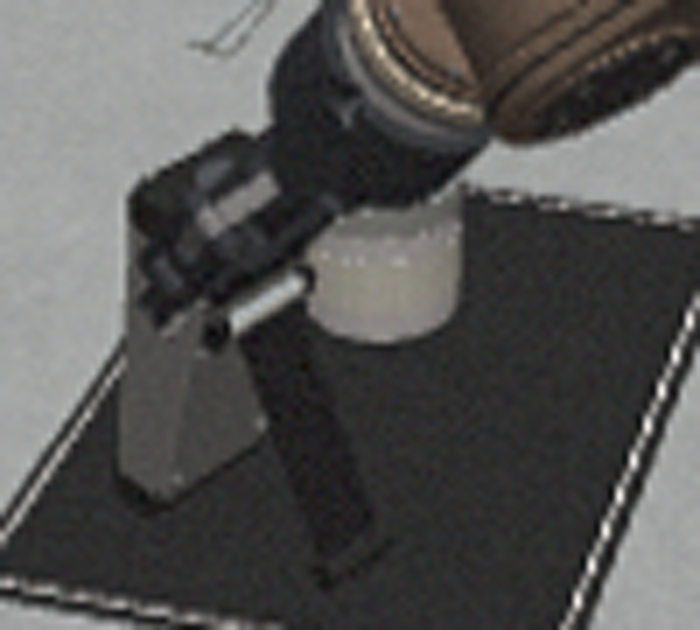

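View pics/m20c.png

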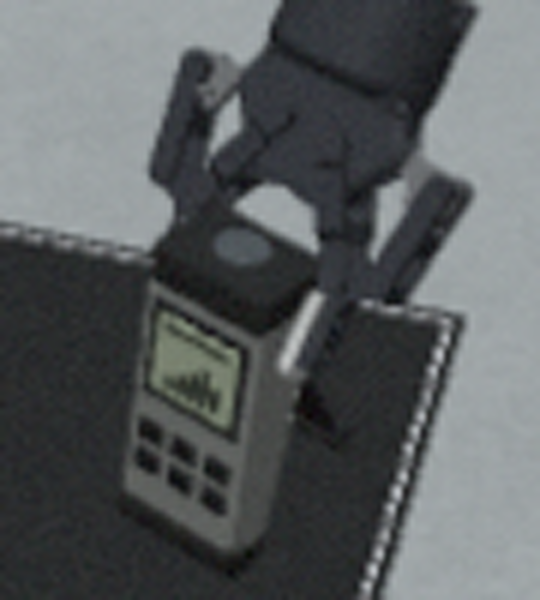

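```bash
for i in 1 2 3; do python3 -m jog '[{"grip":0.6,"x":0,"y":-0.32,"z":0.38,"rx":0,"ry":0,"rz":0},{"grip":0.6,"x":0,"y":0,"z":0,"rx":0,"ry":0,"rz":0},{"grip":0.6,"x":0,"y":0,"z":0,"rx":0,"ry":0,"rz":0}]' >/dev/null; python3 - <<'E'
from path import *
s=get_state();g=np.load('grasp.npz');pg,Rg=g['p'],Rn.from_quat(g['q'])
pu,Rf=final(BASE,pg,Rg);print(s['contact_force'].round(2),s['wrist_torque'].round(3),'world',((pu-pose()[0])*1000).round(2),delta(pu,Rf)[1].round(2))
E
done
```

```text
[ 2.24 -3.58  3.61] [-0.712 -0.13  -0.121] world [-0.42  0.21 -2.27] [0.12 0.03 0.09]
[ 1.48 -3.87  6.97] [-0.866 -0.077 -0.137] world [-0.56  0.19 -2.12] [0.15 0.03 0.09]
[ 0.79 -4.39  9.08] [-0.887  0.023 -0.183] world [-0.68  0.17 -1.98] [0.18 0.04 0.09]
```

```bash
python3 -m jog '[{"grip":0.6,"x":0,"y":0.6,"z":-0.75,"rx":0,"ry":0,"rz":0},{"grip":0.6,"x":0,"y":1.15,"z":0.64,"rx":0.32,"ry":0,"rz":0},{"grip":0.6,"x":0,"y":1.15,"z":0.64,"rx":0.32,"ry":0,"rz":0},{"grip":0.6,"x":0,"y":0,"z":0,"rx":0,"ry":0,"rz":0},{"grip":0.6,"x":0,"y":0,"z":0,"rx":0,"ry":0,"rz":0}]' >/dev/null; cat > lg.py <<'E'
from path import *
s=get_state();g=np.load('grasp.npz');pg,Rg=g['p'],Rn.from_quat(g['q'])
pu,Rf=final(BASE,pg,Rg)
p0,R0=pose()
Rm=R0*Rg.inv()*Rn.from_euler('z',MP[2]); o=p0+ (R0*Rg.inv()).apply(np.array([MP[0],MP[1],0])-pg)
W=lambda v:Rm.apply(np.array(v)/1000)+o
print(s['time'],s['contact_force'].round(2),s['wrist_torque'].round(3),'base z %.4f foot z %.4f lean %.3f'%(W([-63,0,14])[2],W([-59.1,0,102.1])[2],np.arccos(Rm.as_matrix()[2,0])))
E
python3 lg.py; python3 -m jog '[{"grip":0.6,"x":0,"y":1.15,"z":0.64,"rx":0.32,"ry":0,"rz":0},{"grip":0.6,"x":0,"y":1.15,"z":0.64,"rx":0.32,"ry":0,"rz":0},{"grip":0.6,"x":0,"y":0,"z":0,"rx":0,"ry":0,"rz":0},{"grip":0.6,"x":0,"y":0,"z":0,"rx":0,"ry":0,"rz":0}]' >/dev/null;python3 lg.py
```

```text
20.6 [-0.94 -1.77  7.73] [-0.917 -0.149 -0.315] base z 0.0187 foot z 0.0111 lean 0.131
20.9333 [-4.55 -1.29 13.18] [-1.085  0.115 -0.431] base z 0.0187 foot z 0.0120 lean 0.121
```

```bash
python3 -m jog '[{"grip":0.6,"x":0,"y":0.9,"z":-1.15,"rx":0,"ry":0,"rz":0},{"grip":0.6,"x":0,"y":-1.25,"z":-0.2,"rx":-0.29,"ry":0,"rz":0},{"grip":0.6,"x":0,"y":0,"z":0,"rx":0,"ry":0,"rz":0},{"grip":0.6,"x":0,"y":0,"z":0,"rx":0,"ry":0,"rz":0}]' >/dev/null; python3 lg.py; python3 -m jog '[{"grip":0.6,"x":0,"y":-1.25,"z":-0.2,"rx":-0.29,"ry":0,"rz":0},{"grip":0.6,"x":0,"y":-1.25,"z":-0.2,"rx":-0.29,"ry":0,"rz":0},{"grip":0.6,"x":0,"y":0,"z":0,"rx":0,"ry":0,"rz":0},{"grip":0.6,"x":0,"y":0,"z":0,"rx":0,"ry":0,"rz":0}]' >/dev/null;python3 lg.py
```

```text
21.2667 [-2.17 -1.22  7.61] [-0.764 -0.097 -0.251] base z 0.0187 foot z 0.0117 lean 0.124
21.6 [-0.72 -1.67  8.59] [-0.554  0.005 -0.116] base z 0.0188 foot z 0.0109 lean 0.134
```

```bash
python3 -m jog '[{"grip":0.6,"x":0,"y":0.5,"z":-0.63,"rx":0,"ry":0,"rz":0},{"grip":0.6,"x":0,"y":0.2,"z":-0.25,"rx":0,"ry":0,"rz":0},{"grip":0.6,"x":0,"y":0,"z":0,"rx":0,"ry":0,"rz":0},{"grip":0.6,"x":0,"y":0,"z":0,"rx":0,"ry":0,"rz":0}]' >/dev/null; python3 lg.py;  python3 -m jog '[{"grip":0.6,"x":0,"y":0,"z":0,"rx":0,"ry":0,"rz":0},{"grip":0.6,"x":0,"y":0,"z":0,"rx":0,"ry":0,"rz":0},{"grip":0.6,"x":0,"y":0,"z":0,"rx":0,"ry":0,"rz":0}]' 20; python3 lg.py; python3 - <<'E'
from h import *
shot('side','s21.png');shot('wrist','w21.png')
b=cv2.imread('pics/s21.png')[180:270,250:350];b=cv2.resize(b,None,fx=5,fy=5,interpolation=cv2.INTER_CUBIC);cv2.imwrite('pics/m21.png',b)
E
```

```text
21.9333 [ 2.82 -1.35  3.62] [-0.258 -0.266 -0.024] base z 0.0189 foot z 0.0111 lean 0.133
time: 22.18
eef_pos: [0.4911, 0.1416, 0.2419]
tcp_rot: [0.809, 0.49, 0.168, 0.276]
contact_force: [4.2, -1.0, 4.4]
opening: 0.694
22.1833 [ 4.16 -0.96  4.4 ] [-0.089 -0.356 -0.043] base z 0.0189 foot z 0.0111 lean 0.133
```

View pics/m21.png

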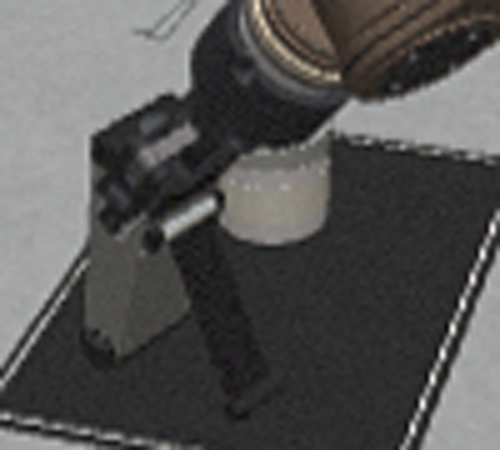

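View pics/w21.png

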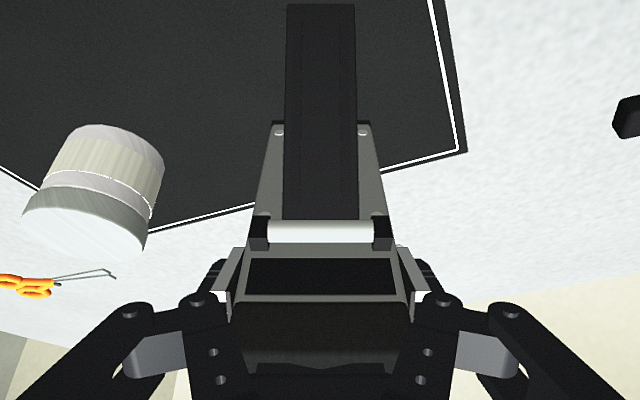

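```bash
python3 -m jog '[{"grip":0.6,"x":0,"y":0.6,"z":-0.1,"rx":0,"ry":0,"rz":0},{"grip":0.6,"x":0,"y":0.5,"z":0,"rx":0,"ry":0,"rz":0},{"grip":0.6,"x":0,"y":0,"z":0,"rx":0,"ry":0,"rz":0},{"grip":0.6,"x":0,"y":0,"z":0,"rx":0,"ry":0,"rz":0}]' >/dev/null; python3 lg.py
```

```text
22.6167 [2.83 2.1  1.65] [ 0.462 -0.232  0.176] base z 0.0189 foot z 0.0112 lean 0.132
```

```bash
python3 -m jog '[{"grip":0.29,"x":0,"y":0,"z":0,"rx":0,"ry":0,"rz":0},{"grip":0.27,"x":0,"y":0,"z":0,"rx":0,"ry":0,"rz":0},{"grip":0.25,"x":0,"y":0,"z":0,"rx":0,"ry":0,"rz":0},{"grip":0.2,"x":0,"y":0,"z":0,"rx":0,"ry":0,"rz":0},{"grip":0.1,"x":0,"y":0,"z":0,"rx":0,"ry":0,"rz":0},{"grip":0,"x":0,"y":0,"z":0,"rx":0,"ry":0,"rz":0},{"grip":0,"x":0,"y":0,"z":0,"rx":0,"ry":0,"rz":0}]'; python3 - <<'E'
from h import *
shot('side','s22.png');shot('wrist','w22.png');shot('scene','c22.png')
b=cv2.imread('pics/s22.png')[180:270,250:350];b=cv2.resize(b,None,fx=4,fy=4,interpolation=cv2.INTER_CUBIC)
a=cv2.imread('pics/c22.png')[170:270,300:390];a=cv2.resize(a,(324,360),interpolation=cv2.INTER_CUBIC); cv2.imwrite('pics/m22.png',np.hstack([b,a]))
E
```

```text
time: 23.2
eef_pos: [0.4914, 0.141, 0.2422]
tcp_rot: [0.809, 0.49, 0.167, 0.277]
contact_force: [0.1, 0.8, -0.5]
opening: 0.996
```

View pics/m22.png

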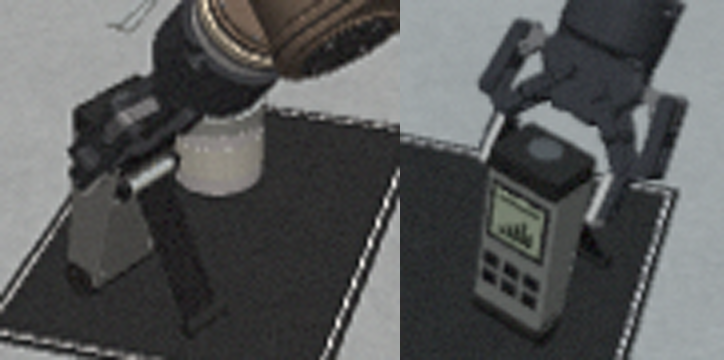

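View pics/w22.png

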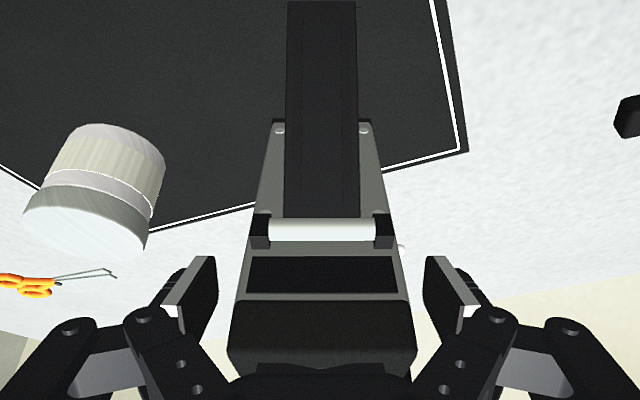

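```bash
python3 -m jog '[{"grip":0,"x":0,"y":0,"z":-6,"rx":0,"ry":0,"rz":0},{"grip":0,"x":0,"y":0,"z":-12,"rx":0,"ry":0,"rz":0},{"grip":0,"x":0,"y":0,"z":-18,"rx":0,"ry":0,"rz":0},{"grip":0,"x":0,"y":0,"z":-25,"rx":0,"ry":0,"rz":0},{"grip":0,"x":0,"y":0,"z":-25,"rx":0,"ry":0,"rz":0},{"grip":0,"x":0,"y":0,"z":-25,"rx":0,"ry":0,"rz":0},{"grip":0,"x":0,"y":0,"z":-25,"rx":0,"ry":0,"rz":0},{"grip":0,"x":0,"y":0,"z":0,"rx":0,"ry":0,"rz":0}]'; python3 - <<'E'
from h import *
shot('side','s23.png');shot('wrist','w23.png');shot('scene','c23.png')
b=cv2.imread('pics/s23.png')[180:270,250:350];b=cv2.resize(b,None,fx=4,fy=4,interpolation=cv2.INTER_CUBIC)
a=cv2.imread('pics/c23.png')[170:270,300:390];a=cv2.resize(a,(324,360),interpolation=cv2.INTER_CUBIC); cv2.imwrite('pics/m23.png',np.hstack([b,a]))
E
```

```text
time: 24.02
eef_pos: [0.4171, 0.1809, 0.3547]
tcp_rot: [0.808, 0.49, 0.172, 0.278]
contact_force: [0.2, 1.1, 0.4]
opening: 1.001
```

View pics/m23.png

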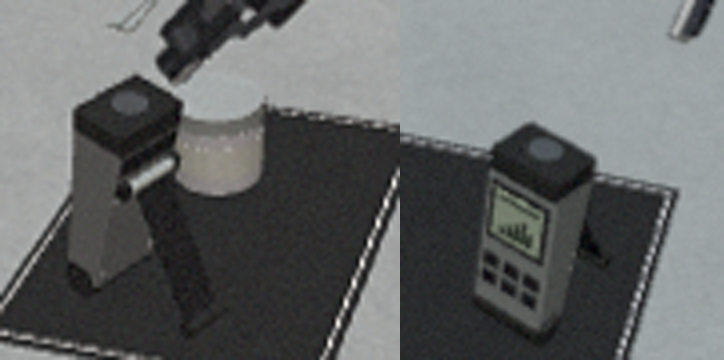

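View pics/w23.png

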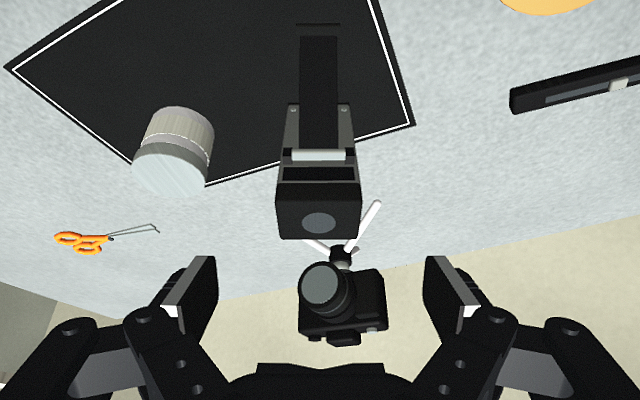

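View pics/c23.png

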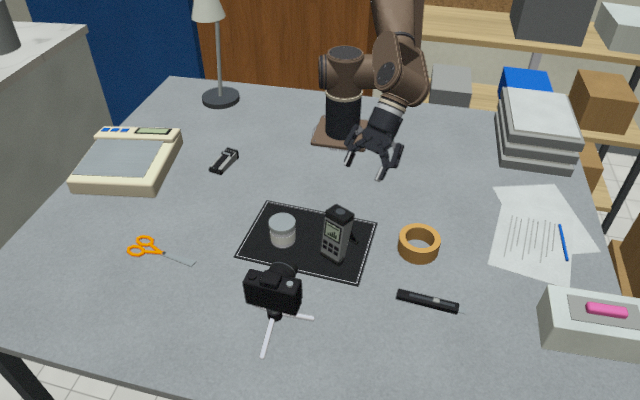

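```bash
python3 -m jog '[{"grip":0,"x":0,"y":0,"z":0,"rx":0,"ry":0,"rz":0},{"grip":0,"x":0,"y":0,"z":0,"rx":0,"ry":0,"rz":0},{"grip":0,"x":0,"y":0,"z":0,"rx":0,"ry":0,"rz":0},{"grip":0,"x":0,"y":0,"z":0,"rx":0,"ry":0,"rz":0},{"grip":0,"x":0,"y":0,"z":0,"rx":0,"ry":0,"rz":0},{"grip":0,"x":0,"y":0,"z":0,"rx":0,"ry":0,"rz":0}]'; python3 - <<'E'
from h import *
from scipy.optimize import least_squares
S=shot('scene','c24.png');D=shot('side','s24.png')
for n,a,b in (('scene','c24.png','c23.png'),('side','s24.png','s23.png')):
    x=cv2.absdiff(cv2.imread('pics/'+a),cv2.imread('pics/'+b)).max(2); r=x[195:275,315:365] if n=='scene' else x[195:270,262:310]; print(n,'meter region diff',r.mean().round(2),r.max())
a0=cv2.imread('pics/c24.png').astype(int);b0=cv2.imread('pics/scene0.png').astype(int)
for nm,(u0,u1,v0,v1) in dict(tin=(266,300,210,250),tape=(395,445,220,265),sc=(122,200,230,270),knife=(390,465,285,316)).items(): print(nm,np.abs(a0-b0).max(2)[v0:v1,u0:u1].mean().round(2),np.abs(a0-b0).max(2)[v0:v1,u0:u1].max())
# expected ideal stand pose from last tool estimate -> reproject lens offset
W=load('w23.png');L=np.array([.752,.006,.126]);print('lens px wrist',proj(W,L))
g=lambda u,v:(250+(u-1.5)/4,180+(v-1.5)/4)
# lugs: side (124,193),(176,160) hinge; foot ends side (188,330),(230,305)
f=lambda u,v:(280+0,0)
obs=[(D,g(124,193),(29,27,45)),(D,g(176,162),(29,-27,45)),(D,g(188,328),(-59.1,18,102.1)),(D,g(229,307),(-59.1,-18,102.1)),
(W,(283.5,155),(29,27,45)),(W,(353.5,156),(29,-27,45)),(W,(296,24),(-59.1,18,102.1)),(W,(340,24),(-59.1,-18,102.1))]
def pt(p,v): return Rn.from_rotvec(p[3:]).apply(np.array(v)/1000)+p[:3]
fw=np.array([.87,-.48,0]);fw/=np.linalg.norm(fw);k=np.array([0,0,1.])
xm=-fw*np.sin(.14)+k*np.cos(.14);zm=-fw*np.cos(.14)-k*np.sin(.14);R0=Rn.from_matrix(np.c_[xm,np.cross(zm,xm),zm])
p0=np.r_[np.array([.6,.085,.017])-R0.apply([-.063,0,.014]),R0.as_rotvec()]
res=lambda p:np.concatenate([proj(c,pt(p,v))[0]-np.array(uv) for c,uv,v in obs])
r=least_squares(res,p0);p=r.x;Rm=Rn.from_rotvec(p[3:])
print('rms',np.sqrt((res(p)**2).mean()),'base',pt(p,(-63,0,14)).round(3),'foot',pt(p,(-59.1,0,102.1)).round(3),'lean',np.arccos(Rm.as_matrix()[2,0]).round(3),'lens in meter',Rm.inv().apply(L-p[:3]).round(3))
E
```

```text
time: 24.67
eef_pos: [0.418, 0.1796, 0.3497]
tcp_rot: [0.809, 0.49, 0.167, 0.277]
contact_force: [-0.4, -0.1, -0.7]
opening: 1.004
scene meter region diff 3.94 21
side meter region diff 5.16 129
tin 3.81 18
tape 3.41 12
sc 3.08 19
knife 3.62 21
lens px wrist [[318.94985342 283.23922812]]
rms 5.841950357497649 base [0.471 0.109 0.09 ] foot [0.515 0.13  0.016] lean 1.14 lens in meter [0.221 0.072 0.084]
```

```bash
python3 - <<'E'
from h import *
from scipy.optimize import least_squares
D=load('s23.png');W=load('w23.png');L=np.array([.752,.006,.126])
g=lambda u,v:(250+(u-1.5)/4,180+(v-1.5)/4)
obs=[(D,g(124,193),(29,27,45)),(D,g(176,162),(29,-27,45)),(D,g(188,328),(-59.1,18,102.1)),(D,g(229,307),(-59.1,-18,102.1)),
(W,(353.5,156),(29,27,45)),(W,(283.5,155),(29,-27,45)),(W,(340,24),(-59.1,18,102.1)),(W,(296,24),(-59.1,-18,102.1))]
def pt(p,v): return Rn.from_rotvec(p[3:]).apply(np.array(v)/1000)+p[:3]
fw=np.array([.87,-.48,0]);fw/=np.linalg.norm(fw);k=np.array([0,0,1.])
xm=-fw*np.sin(.14)+k*np.cos(.14);zm=-fw*np.cos(.14)-k*np.sin(.14);R0=Rn.from_matrix(np.c_[xm,np.cross(zm,xm),zm])
p0=np.r_[np.array([.6,.085,.017])-R0.apply([-.063,0,.014]),R0.as_rotvec()]
res=lambda p:np.concatenate([proj(c,pt(p,v))[0]-np.array(uv) for c,uv,v in obs])
r=least_squares(res,p0);p=r.x;Rm=Rn.from_rotvec(p[3:])
print('rms',np.sqrt((res(p)**2).mean()),np.sqrt((res(p0)**2).mean()),'base',pt(p,(-63,0,14)).round(3),'foot',pt(p,(-59.1,0,102.1)).round(3),'lean',np.arccos(Rm.as_matrix()[2,0]).round(3),'lens in meter',Rm.inv().apply(L-p[:3]).round(3))
a=cv2.imread('pics/s23.png');b=cv2.imread('pics/s24.png');cv2.imwrite('pics/m24.png',cv2.resize(np.hstack([a[180:270,250:350],b[180:270,250:350]]),None,fx=4,fy=4))
E
```

```text
rms 0.7335547921025847 2.4534155537136866 base [0.594 0.088 0.012] foot [0.516 0.129 0.014] lean 0.022 lens in meter [ 0.047  0.001 -0.166]
```

View pics/m24.png

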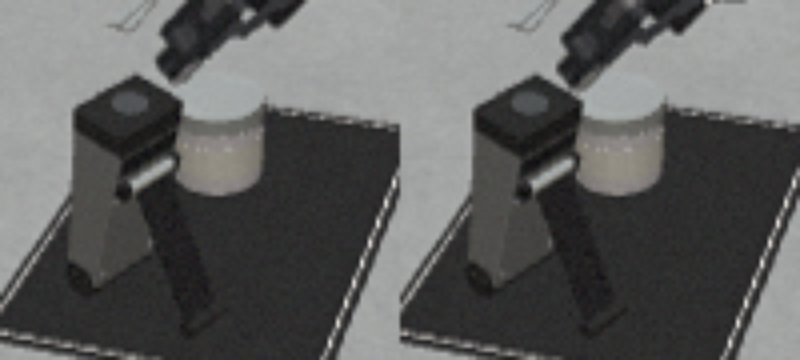

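```bash
python3 - <<'E'
from fit import *
from scipy.optimize import brentq
a=cv2.imread('pics/c24.png')[195:275,310:370];cv2.imwrite('pics/z24.png',cv2.resize(a,None,fx=7,fy=7,interpolation=cv2.INTER_CUBIC))
a=cv2.imread('pics/w23.png')[0:250,260:380];cv2.imwrite('pics/z24w.png',cv2.resize(a,None,fx=3,fy=3,interpolation=cv2.INTER_CUBIC))
D=load('s23.png');W=load('w23.png')
g=lambda u,v:(250+(u-1.5)/4,180+(v-1.5)/4)
obs=[(D,g(124,193),(29,27,45)),(D,g(176,162),(29,-27,45)),(D,g(188,328),('foot',18)),(D,g(229,307),('foot',-18)),
(W,(353.5,156),(29,27,45)),(W,(283.5,155),(29,-27,45)),(W,(340,24),('foot',18)),(W,(296,24),('foot',-18))]
def P(p,v):
    x,y,yaw,leg=p; f=foot(leg)
    lean=brentq(lambda l:(f[0]+63)*np.cos(l)-(f[1]-14)*np.sin(l)+8,-.5,.6)
    fw=np.array([np.cos(yaw),np.sin(yaw),0]);k=np.array([0,0,1.])
    xm=-fw*np.sin(lean)+k*np.cos(lean);zm=-fw*np.cos(lean)-k*np.sin(lean);M=np.c_[xm,np.cross(zm,xm),zm]
    l=np.array([f[0],v[1],f[1]]) if v[0]=='foot' else np.array(v,float)
    return M@(l-np.array([-63,0,14]))/1000+np.array([x,y,.017]),lean
res=lambda p:np.concatenate([proj(c,P(p,v)[0])[0]-np.array(uv) for c,uv,v in obs])
r=least_squares(res,[.6,.085,-.5,.7]);print(r.x,'lean',P(r.x,('foot',0))[1],np.sqrt((r.fun**2).mean()));print(r.fun.reshape(-1,2).round(1))
for leg in (.6,.65,.7):
    q=least_squares(lambda p:res(np.r_[p,leg]),r.x[:3]);print(leg,q.x.round(3),np.sqrt((q.fun**2).mean()).round(2),P(np.r_[q.x,leg],('foot',0))[1].round(3))
E
```

```text
[ 0.61525374  0.0763903  -0.48660661  0.93526862] lean 0.25515151590437407 1.253005083778497
[[-2.1  1.3]
 [-1.1  0.3]
 [ 0.8  1.3]
 [-0.5  0.1]
 [-1.1 -2.6]
 [-0.  -1.7]
 [ 0.3  1.5]
 [-0.1  1.3]]Traceback (most recent call last):
  File "<stdin>", line 19, in <module>
AttributeError: 'float' object has no attribute 'round'
```

View pics/z24.png

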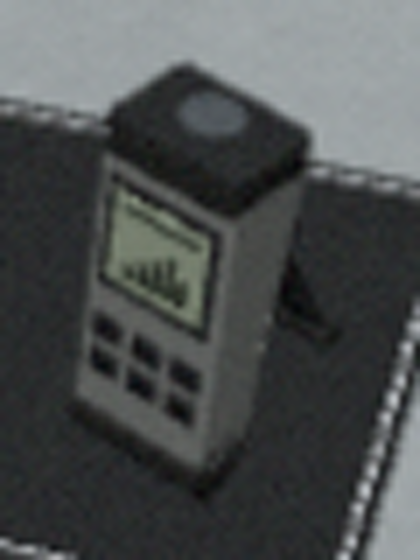

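View pics/z24w.png

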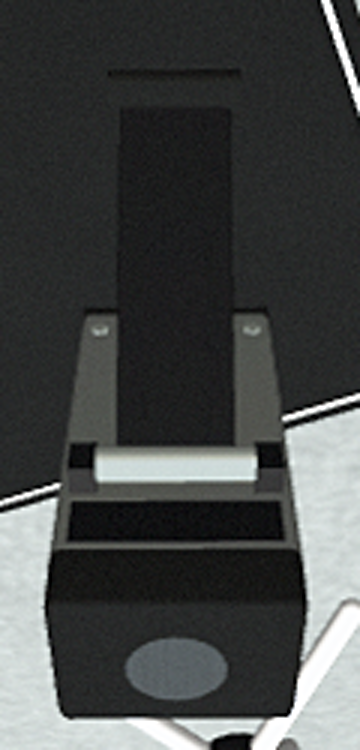

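```bash
python3 - <<'E'
from fit import *
from scipy.optimize import brentq
S=load('c24.png');D=load('s23.png');W=load('w23.png')
g=lambda u,v:(250+(u-1.5)/4,180+(v-1.5)/4)
w=lambda u,v:(260+(u-1)/3,(v-1)/3)
c=lambda u,v:(310+(u-3)/7,195+(v-3)/7)
obs=[(D,g(124,193),(29,27,45)),(D,g(176,162),(29,-27,45)),(D,g(188,328),('foot',18)),(D,g(229,307),('foot',-18)),
(W,w(282,462),(29,27,45)),(W,w(70,461),(29,-27,45)),(W,w(241,90),('foot',18)),(W,w(108,90),('foot',-18)),
(S,c(234,217),(77,30,0)),(S,c(107,150),(77,-30,0))]
def P(p,v):
    x,y,yaw,leg=p; f=foot(leg)
    lean=brentq(lambda l:(f[0]+63)*np.cos(l)-(f[1]-14)*np.sin(l)+8,-.5,.6)
    fw=np.array([np.cos(yaw),np.sin(yaw),0]);k=np.array([0,0,1.])
    xm=-fw*np.sin(lean)+k*np.cos(lean);zm=-fw*np.cos(lean)-k*np.sin(lean);M=np.c_[xm,np.cross(zm,xm),zm]
    l=np.array([f[0],v[1],f[1]]) if v[0]=='foot' else np.array(v,float)
    return M@(l-np.array([-63,0,14]))/1000+np.array([x,y,.017]),lean
res=lambda p:np.concatenate([proj(c,P(p,v)[0])[0]-np.array(uv) for c,uv,v in obs])
r=least_squares(res,[.6,.085,-.5,.7]);print(r.x,'lean',P(r.x,('foot',0))[1],np.sqrt((r.fun**2).mean()));print(r.fun.reshape(-1,2).round(1).tolist(),P(r.x,('foot',0))[0])
x,y,yaw,_=r.x;d=np.array([.752,.006])-[x,y];print('lens aside mm',1000*(d[1]*np.cos(yaw)-d[0]*np.sin(yaw)),'ahead',d@[np.cos(yaw),np.sin(yaw)])
for leg in (.6,.65,.7):
    q=least_squares(lambda p:res(np.r_[p,leg]),r.x[:3]);print(leg,q.x.round(3),np.sqrt((q.fun**2).mean()),P(np.r_[q.x,leg],('foot',0))[1])
E
```

```text
[ 0.6071584   0.08290791 -0.4615546   0.77714353] lean 0.17453624647377725 1.8071289206893164
[[-1.2, 0.7], [-0.5, -0.4], [0.0, 0.7], [-1.6, -0.6], [0.5, 0.1], [1.0, 1.4], [-0.4, -0.6], [-0.0, 0.3], [0.2, -4.5], [-1.3, -5.7]] [0.52225226 0.12513907 0.009     ]
lens aside mm -4.356518451583039 ahead 0.16393576590818304
0.6 [ 0.594  0.09  -0.457] 2.072500294316887 0.08431802093050086
0.65 [ 0.598  0.088 -0.458] 1.940234195918275 0.10977129161855372
0.7 [ 0.602  0.086 -0.459] 1.854285127374029 0.13523400041328584
```

```bash
python3 - <<'E'
from h import *
s=get_state();print(s['time'],s['dq'].round(3),s['contact_force'].round(1))
from plant import sign_off
print(sign_off())
E
```

```text
24.7667 [ 0.001 -0.002  0.001  0.     0.002  0.002] [0.2 0.2 0.3]
the job is handed in; nothing more can be done
None
```

The meter is standing on its opened leg on the mat, to the right of the tin seen from the camera, facing the lens. I handed the job in at 24.8 s. `sign_off` gave no verdict, so everything below comes from my own checks.

**What I did:** I gripped the leg's foot bar and swung it to its stop, measured at about 0.70 rad afterwards. I then gripped the meter by its flat sides, lifted it and turned it upright. I carried it over the tin, set it down slowly, released it and backed the gripper off.

**Last checks**
- **Pose:** with base and leg assumed to be on the mat, the picture fit fits best near an open leg (0.70–0.78 rad). The lean is about 0.135 rad at the stop.
- **Position:** base and foot are inside the mat outline. The lens is about 4 mm off the meter's middle plane and 0.16 m in front of it.
- **Steadiness:** before and after a half-second hold, the scene view of the meter showed only image noise. The side view had one large pixel difference, which I put down to the gripper still settling.
- **Bystanders:** the tin, tape, scissors and knife looked the same as in the first scene picture. The gripper was clear and the contact force was near zero.

**Checks that disagreed**
- **Early contact:** the mat was felt about 2 mm before I expected it. I wrongly took this for the foot alone touching, tilted the meter forward about 1.2°, and undid most of that when the force rose. The wrist force then was about 13 N (roughly 16–17 N on the mat), under the 35 N limit.
- **Pose fits:** the first unconstrained fits gave impossible poses (lean 1.14 rad, then 0.02 rad), from swapped left and right ends and a mis-read foot row. One constrained fit with that same foot row gave 0.26 rad. After correcting the row, two points at the top of the meter still miss by about 5 pixels, probably because I picked the wrong edge.

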